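Clamp a printer feed roller in its V-block bench

TASK

Take the printer's black feed roller from its grey rack and lay it gently in the two V-blocks of the blue-based checking bench, plain end towards the end stop. Slide it along the Vs until you feel that end press the stop's sprung nose in and come up solid, without ramming it, then swing the strap with the red ball over and press it down until it snaps under its brass catch and holds the roller. Do not force anything, leave the other things on the desk where they are, and let go.

Things in the scene. Friction and masses are not known exactly. Their poses are not given: they have to be found in the camera images.
- roller: Feed roller (sizes here in mm), loose, 0.3 kg: black rubber barrel 26 diameter, 176 long; steel journals 10 diameter, 18 long each end; white gear 32 diameter, 7 wide, at the +y end. Origin at its centre on its axis; y along the axis to the gear end, the plain end at -y; x and z turn as it rolls. Starts level in the rack, axis 42 above the desk. Grasp across the barrel's middle from above.
- roller_tip (a point): Centre of the flat end face of the roller's plain (-y) journal, 106 from the roller's centre.
- rack: Grey plastic roller rack, fixed: base 70 x 190 x 6 and two notched uprights 14 thick, 48 wide, 41 tall, centred 62 either side of the middle along y; the space between them is free down to the base. Origin under its centre on the desk; its y is parallel to the roller's y at the start.
- bench: V-block bench, fixed: blue base plate 124 x 296 x 10, two steel V uprights 16 thick, 64 wide, 66 tall, centred at y = +70 and -70, the space between free down to the plate. 90 degree Vs, 48 wide at the mouth. Origin on the desk midway between the Vs, on their centre line; y along the groove, away from the stop; x across it, from the strap's hinge to its catch; z up. Its z = 0 is the desk.
- bench_seat (a point): Point of the bench 60 above the desk, midway between the two Vs: a seated roller's axis passes through it, parallel to the bench's y. The seat is rigid. A lying roller slides along the Vs against 1 to 5 N of friction. From the middle, the roller's centre can lie up to 20 towards +y and still rest its barrel in both Vs.
- stop: End stop: dark steel bracket 30 wide, 74 tall, with a locked brass screw on the seated roller's axis, its head to the roller, in it a sprung white nylon nose 12 across that gives 2 under 0.6 to 2.6 N, then is solid. Origin at the screw in the bracket's inner face, 60 up, 127 from bench_seat on the -y side; y to the roller. The nose stands 14 to 28 off that face, newly set each time, not given: feel for it.
- strap: Clamp strap: steel bar 14 wide, 6 thick, 81 long, stiffly hinged at the bench's x = -40, y = -70, 82 above the desk; stays where left (1 N at the ball moves it). Origin on the hinge; x along the strap to its free end, y the hinge axis, parallel to the bench's y, z its upper face. Shut: x level along the bench's x. Opens, free end up and back, to 1.85 rad; starts 1.35 to 1.75 open.
- strap_ball (a point): Centre of the red ball knob, 20 diameter, on the strap: 60 from the hinge along the strap's x, 18 along its z. Pinched from above along the hinge axis (fingers either side of the strap) it turns between the fingers as the strap swings, so that it can be carried round an arc about the hinge. Shut, its centre is 100 above the desk, its top clear of all around it.
- catch: Sprung brass nose, 8 diameter, on a steel post (94 tall, at the bench's x = 55, y = -70) at the strap's free end; origin at its centre, moves along x. The shutting strap meets it when 0.14 rad open; 6 to 12 N down on the ball drives it past, then the strap snaps under and stays within 0.02 rad of level. Pressed 1 or 2 further it meets a rigid stop.
- pad: Sprung rubber pad, 14 diameter, 4 thick, under the strap, 40 from the hinge; origin at the middle of its underside. With the strap shut it bears on the roller with about 4 N.
- cutter: Bystander, loose, to be left alone: a red utility knife lying flat, 130 x 20 x 12; origin at its underside's centre.
- phone: Bystander, loose, to be left alone: a silver mobile phone lying flat, 150 x 72 x 9; origin at its underside's centre.
- scissors: Bystander, loose, to be left alone: scissors with dark blue-green handles lying flat, about 155 x 75 x 10; origin at its underside's centre.
- driver: Bystander, loose, to be left alone: a yellow-handled screwdriver lying flat, 170 long; origin at its underside's centre.
- tape: Bystander, loose, to be left alone: an empty cardboard tape core lying flat, 68 outside diameter, 18 high; origin at its underside's centre.
- spare: Bystander, loose, to be left alone: a small spare roller standing on end: black rubber 24 diameter, white flange, 52 tall; origin at its underside's centre.
- cleaner: Bystander, loose, to be left alone: a bottle of cleaner, 56 diameter, 130 tall, standing; origin at its underside's centre.

How it is judged:
By the outcome, as a careful person would: the job done as asked, in the order asked, and still so for the second after the job is handed in, with the robot touching nothing.
It also fails if it takes over 72 s, if anything falls off the work surface, if the arm or the gripper's body presses on something with over 40 N, if the wrist force passes 120 N, or if a joint passes its speed limit or range.

ROBOT

A 7-joint arm with a two-finger parallel gripper is mounted at the origin on the work surface. World frame = base frame: x ahead of the robot, y to its left, z up, the work surface at z = 0. Lengths are in mm, angles in rad, forces in N, time in s.
With the tool pointing down it reaches from about 425 to 825 mm from the base axis. Payload 3.6 kg.
Tool frame: the origin (TCP) lies on the centre line of the jaws, within the pads' length; the fingertips stand 8 mm ahead of it and the grasp point (between the pads) lies 11 mm behind it; z points along the fingers, y is the direction in which the jaws open and shut (so a half turn about z gives the same grasp; the last joint's range is limited). The gripper opens to 93 mm and grips with 3 to 60 N. Pads are 15 mm wide; open, the fingers measure 128 mm over their backs; the gripper's body (75 mm by 188 mm) begins 65 mm behind the grasp point.
Start: joints at [-1.232, 0.615, -0.013, 1.423, 0.008, 1.103, -0.04], TCP at [231.861, 607.209, 226.64] pointing down, gripper open.
Joint ranges: [-3.12, 3.12], [-0.3, 2.06], [-1.34, 1.32], [0.26, 2.42], [-1.36, 4.5], [0.01, 1.98], [-2.84, 2.84]. Speed limits (rad/s): [2.79, 2.79, 3.14, 3.14, 3.14, 3.14, 3.14].

INTERFACE

Orientations are given as [roll, pitch, yaw] about the fixed x, y, z axes, in that order (R = Rz(yaw) Ry(pitch) Rx(roll)).
In Python, from workcell import robot, viewer, spot_in, cut_out gives the robot as it stands.
- The arm moves only by the tool send_rows, never from a script. Its argument "steps" is a list of rows, each a list of 4 numbers: the shift along the tool's x, y, z in m, then the turn about the tool's z in degrees. A call has exactly 5 rows; each row shifts and turns the pose as measured when the row begins, along the tool's axes as they then stand; what a row does not reach is not made up. A row lasts 1/10 s, in which the tool goes at most 50 mm and 8.59 degrees, less where a joint would pass 70% of its speed; a pose out of reach is approached as far as the arm can. A call with a gripper value outside its range is refused whole. "fingers" is the opening, from -1 (shut) to 1 (fully open), set as the call begins (left out, the last holds). The fingers move at their own pace and stop on an object; "grip_force" is the grip in N (left out, the last holds). Time passes only in rows, so rows that do not move let the fingers close, or fill a call up. It gives the time, the measured TCP pose, the force and the opening at its end, in the units of the state.
- robot.sense(): the state, without advancing time (a new reading comes with each control period).
- viewer.capture(name): name is "side" or "top" or "wrist"; returns a dict with "image" (400x640x3 uint8, blue, green, red), "fx", "fy", "cx", "cy" (pixels), "R" (3x3) and "t" (3): a world point X has camera coordinates R X + t. Camera axes: x right, y down, z forward; pixel columns grow to the right and rows downward; lengths in mm; the calibration is good to about 2 mm. A picture is of the moment at which its call begins. There is no depth.
- robot.hand_in(): hands the job in, once; it reports no verdict.
Trained networks look in the newest picture that a camera, given by its name, has taken for a name from the list of things; names that differ only in an ending like _2 or _b are one class to them, and where a whole thing is asked for, a point or a joint stands for the part that bears it (a point fixed in the world has none). Each returns a list of dicts, best first, with "conf" (0 to 1); they miss things now and then, are a little off and sometimes report something else, mostly with a low value. They report only what shows in the picture. A call takes as long as a camera call.
- spot_in(camera, thing): "rect" ([left, top, width, height] in pixels, round what is visible of it).
- cut_out(camera, thing): "pixels" (400x640 bool, what is visible of it) and "rect" ([left, top, width, height] in pixels, round what is visible of it).
The state is a dict: "clock": time; "qpos": joint angles; "qd": joint speeds; "joint_efforts": joint torques, N m; "position": TCP position; "tcp_rot": TCP orientation; "ft_force": force on the tool from outside, world axes, zero at the start; "ft_torque": the same for the moment, N m; "gripper_width": finger opening in mm.
Only numpy, scipy, OpenCV 4.12 (cv2) and the standard library are available. Lean on these libraries where they do the work, as an engineer would, in place of code of your own. Each camera call takes 0.05 s, during which the arm holds its last target. There are 200 camera calls.

## Working session

There is one attempt and no reset: what is moved stays moved. The work goes in short steps, Python scripts to look and compute and a tool call to move; the robot and the scene stay as the last step left them, time stands still between calls to the robot, and variables do not carry over. Pictures are saved under pics/ and viewed, about 8 in all and at most 12, crops included, and the job is handed in when it is done.

Besides the shell and the picture viewer there is one more tool, called after ">>>" by a JSON object that holds its "method" and its "body", one argument or row to a line. send_rows: Moves the arm, as the interface text tells. Its arguments: {"type":"object","properties":{"steps":{"type":"array"},"fingers":{"type":"number"},"grip_force":{"type":"number"}},"required":["steps"]}

```bash
ls; mkdir -p pics
python3 - <<'E'
from workcell import robot, viewer, spot_in, cut_out
import cv2,numpy as np
s=robot.sense(); print(s['clock'],s['position'],s['tcp_rot'],s['ft_force'],s['gripper_width'])
for c in ['top','side']:
    v=viewer.capture(c); cv2.imwrite(f'pics/{c}0.png',v['image'])
    print(c,v['fx'],v['fy'],v['cx'],v['cy'],np.round(v['R'],4).tolist(),np.round(v['t'],1).tolist())
    for n in ['roller','rack','bench','stop','strap','strap_ball','catch','cutter','phone','scissors','driver','tape','spare','cleaner']:
        print(n,[(np.round(d['rect']).tolist(),round(d['conf'],2)) for d in spot_in(c,n)][:2])
print(robot.sense()['clock'])
E
```

```text
pics
0.0 [231.62461079 606.51322021 225.49610823] [-3.13908155e+00  5.59494645e-05  2.77687074e+00] [ 0.83451303 -0.28015133 -0.16959143] 92.93159050082956
top 361.0051796525754 361.0051796525754 314.17330793968506 195.5849442823292 [[-0.0133, -0.9994, 0.031], [-0.9981, 0.0114, -0.0607], [0.0603, -0.0317, -0.9977]] [-127.6, 548.8, 1007.1]
roller [([142.0, 193.0, 113.0, 53.0], 0.62), ([201.0, 232.0, 12.0, 14.0], 0.19)]
rack [([313.0, 172.0, 66.0, 26.0], 0.67), ([144.0, 191.0, 110.0, 58.0], 0.55)]
bench [([143.0, 192.0, 107.0, 56.0], 0.98)]
stop [([226.0, 212.0, 23.0, 14.0], 0.78), ([198.0, 234.0, 14.0, 14.0], 0.72)]
strap [([193.0, 100.0, 10.0, 50.0], 0.5), ([311.0, 180.0, 77.0, 12.0], 0.48)]
strap_ball [([140.0, 187.0, 110.0, 61.0], 0.74), ([199.0, 233.0, 11.0, 14.0], 0.69)]
catch []
cutter [([328.0, 107.0, 27.0, 47.0], 0.86)]
phone [([357.0, 250.0, 43.0, 58.0], 0.78), ([144.0, 190.0, 107.0, 58.0], 0.29)]
scissors [([228.0, 101.0, 59.0, 32.0], 0.6)]
driver [([193.0, 100.0, 14.0, 62.0], 0.8), ([330.0, 105.0, 25.0, 47.0], 0.69)]
tape [([144.0, 190.0, 107.0, 58.0], 0.63), ([252.0, 238.0
[... 317 characters left out ...]
35.5, 1176.5]
roller [([332.0, 212.0, 22.0, 63.0], 0.74)]
rack [([324.0, 225.0, 42.0, 63.0], 0.82)]
bench [([255.0, 122.0, 57.0, 70.0], 0.79)]
stop [([279.0, 162.0, 14.0, 23.0], 0.9)]
strap []
strap_ball [([329.0, 223.0, 36.0, 65.0], 0.33)]
catch [([393.0, 279.0, 34.0, 35.0], 0.24)]
cutter [([379.0, 238.0, 65.0, 17.0], 0.76)]
phone [([173.0, 269.0, 85.0, 55.0], 0.93), ([384.0, 172.0, 34.0, 35.0], 0.18)]
scissors [([383.0, 171.0, 34.0, 34.0], 0.93)]
driver [([254.0, 122.0, 59.0, 70.0], 0.66), ([354.0, 148.0, 46.0, 13.0], 0.61)]
tape [([241.0, 191.0, 30.0, 21.0], 0.57)]
spare [([357.0, 178.0, 9.0, 19.0], 0.73)]
cleaner [([393.0, 278.0, 32.0, 34.0], 0.6), ([385.0, 170.0, 34.0, 36.0], 0.54)]
1.5
```

Run:
```python
import cv2,numpy as np
t=cv2.imread('pics/top0.png')[85:285,130:450]; s=cv2.imread('pics/side0.png')
a=cv2.resize(t,None,fx=2.5,fy=2.5,interpolation=cv2.INTER_CUBIC); cv2.imwrite('pics/a.png',a)
s=cv2.resize(s[110:330,160:480],None,fx=2.5,fy=2.5,interpolation=cv2.INTER_CUBIC); cv2.imwrite('pics/b.png',s)
```

```text
(no output)
```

View pics/a.png

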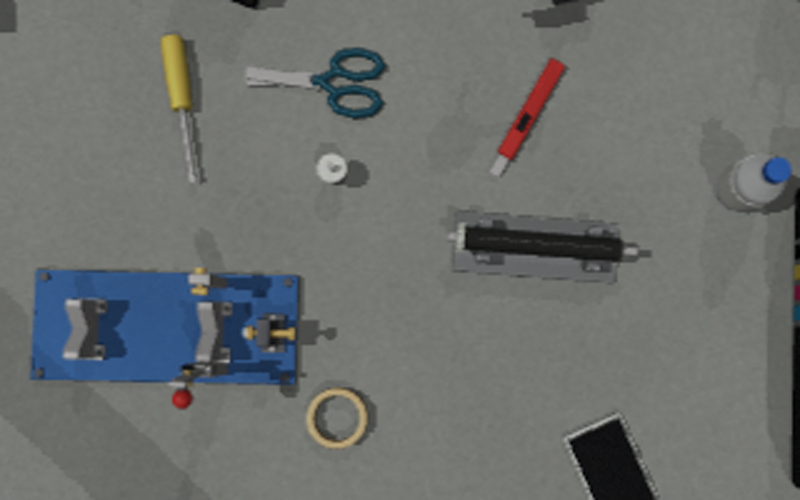

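View pics/b.png

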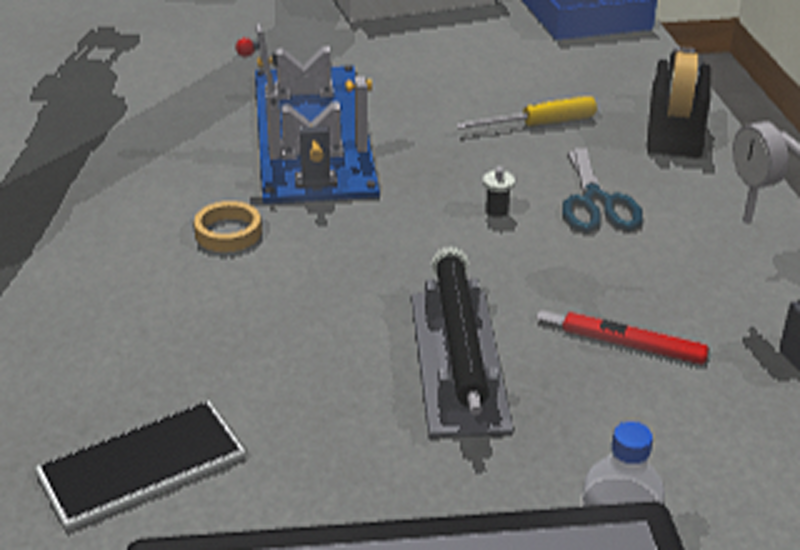

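```bash
cat > h.py <<'E'
from workcell import robot, viewer, spot_in, cut_out
import cv2,numpy as np
from scipy.optimize import least_squares
def proj(v,X):
    c=np.atleast_2d(X)@np.array(v['R']).T+np.array(v['t']); return np.c_[v['fx']*c[:,0]/c[:,2]+v['cx'],v['fy']*c[:,1]/c[:,2]+v['cy']]
def onz(v,uv,z):
    R=np.array(v['R']);C=-R.T@np.array(v['t']);uv=np.atleast_2d(uv)
    d=np.c_[(uv[:,0]-v['cx'])/v['fx'],(uv[:,1]-v['cy'])/v['fy'],np.ones(len(uv))]@R
    return C+d*((z-C[2])/d[:,2])[:,None]
def tri(vs,uvs):
    A=[]
    for v,p in zip(vs,uvs):
        P=np.array([[v['fx'],0,v['cx']],[0,v['fy'],v['cy']],[0,0,1]])@np.c_[v['R'],v['t']]
        A+=[p[0]*P[2]-P[0],p[1]*P[2]-P[1]]
    A=np.array(A); A/=np.linalg.norm(A[:,:3],axis=1)[:,None]; return np.linalg.lstsq(A[:,:3],-A[:,3],rcond=None)[0]
def blue(img):
    h=cv2.cvtColor(img,cv2.COLOR_BGR2HSV); m=cv2.inRange(h,(105,150,40),(125,255,255))
    n,l,s,_=cv2.connectedComponentsWithStats(m); k=1+np.argmax(s[1:,4]) ; return (l==k).astype(np.uint8),s[k]
def red(img,roi=None):
    h=cv2.cvtColor(img,cv2.COLOR_BGR2HSV); m=cv2.inRange(h,(0,150,40),(6,255,255))|cv2.inRange(h,(174,150,40),(180,255,255))
    n,l,s,c=cv2.connectedComponentsWithStats(m); return [(s[k,:5].tolist(),c[k].round(1).tolist()) for k in range(1,n) if s[k,4]>15]
E
python3 - <<'E'
from h import *
for c in ['top','side','wrist']:
    v=viewer.capture(c)
    if c=='wrist': cv2.imwrite('pics/w0.png',v['image']); print(np.round(v['R'],3).tolist(),np.round(v['t'],1),v['fx'],(-v['R'].T@v['t']).round(1))
    else:
        # keep corner to the plate
        img=v['image'].copy()
        if c=='side': img[:118]=0
        m,s=blue(img); print(c,s)
        q=cv2.minAreaRect(cv2.findNonZero(m)); b=cv2.boxPoints(q)
        print(b.round(1).tolist()); 
        hull=cv2.convexHull(cv2.findNonZero(m)); 
        ap=cv2.approxPolyDP(hull,3,True)[:,0]; print('poly',ap.tolist(), onz(v,ap,10).round(1).tolist())
        if c=='top': P=onz(v,b,10).round(1); print(P.tolist(),P.mean(0),[np.linalg.norm(P[i]-P[i-1]).round(1) for i in range(4)])
    print('red',red(v['image']))
    print({n:[(np.round(d['rect']).tolist(),round(d['conf'],2)) for d in spot_in(c,n)][:2] for n in ['roller','rack','strap_ball','catch']})
E
```

```text
top [  36   44   91   60 4568]
[[34.5, 50.70000076293945], [121.69999694824219, 42.599998474121094], [126.9000015258789, 97.19999694824219], [39.599998474121094, 105.4000015258789]]
poly [[126, 96], [65, 103], [40, 100], [36, 51], [115, 44], [122, 51]] [[839.9, 401.3, 10.0], [820.0, 572.0, 10.0], [828.9, 641.9, 10.0], [972.0, 657.6, 10.0], [993.1, 435.4, 10.0], [972.3, 415.1, 10.0]]
[[972.8, 661.9, 10.0], [997.4, 416.3, 10.0], [836.3, 398.8, 10.0], [813.3, 642.5, 10.0]] [904.95  529.875  10.   ] [np.float64(160.7), np.float64(246.8), np.float64(162.0), np.float64(244.8)]
red [([461, 61, 17, 10, 46], [469.8, 65.7]), ([330, 109, 26, 40, 258], [342.3, 127.9]), ([199, 241, 7, 7, 40], [202.2, 244.1])]
{'roller': [([308.0, 176.0, 77.0, 13.0], 0.75)], 'rack': [([313.0, 170.0, 65.0, 26.0], 0.66)], 'strap_ball': [([198.0, 230.0, 13.0, 20.0], 0.28), ([308.0, 177.0, 78.0, 12.0], 0.27)], 'catch': []}
side [293 137  19  51 389]
[[293.0, 137.0], [311.0, 137.0], [311.0, 187.0], [293.0, 187.0]]
poly [[293, 137], [301, 137], [311, 186], [293, 187]] [[536.2, 341.0, 10.0], [560.9, 337.5, 10.0], [550.9, 50.8, 10.0], [503.3, 52.6, 10.0]]
red [([255, 125, 6, 6, 25], [257.1, 127.6]), ([385, 235, 16, 8, 69], [392.8, 238.4]), ([410, 241, 33, 14, 214], [427.1, 247.4]), ([567, 297, 11, 32, 178], [572.0, 312.4])]
{'roller': [([332.0, 210.0, 25.0, 64.0], 0.92), ([282.0, 162.0, 12.0, 25.0], 0.67)], 'rack': [([326.0, 224.0, 40.0, 65.0], 0.95)], 'strap_ball': [([251.0, 121.0, 23.0, 25.0], 0.5), ([280.0, 164.0, 13.0, 20.0], 0.33)], 'catch': []}
[[0.357, 0.934, -0.0], [0.898, -0.343, 0.276], [0.258, -0.099, -0.961]] [-650.   -32.   390.7] 294.78938236965513 [159.7 634.9 384.1]
red []
{'roller': [], 'rack': [], 'strap_ball': [], 'catch': []}
```

View pics/w0.png

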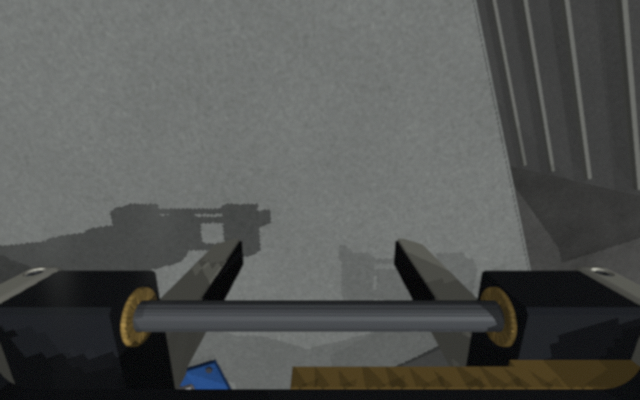

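Run:
```python
from h import *
V={}
for c,(x0,y0,x1,y1) in dict(top=(138,185,260,256),side=(245,115,320,197)).items():
    v=viewer.capture(c);V[c]=v; img=np.zeros_like(v['image']);img[y0:y1,x0:x1]=v['image'][y0:y1,x0:x1]
    h=cv2.cvtColor(img,cv2.COLOR_BGR2HSV);m=cv2.inRange(h,(103,120,40),(128,255,255))
    hull=cv2.convexHull(cv2.findNonZero(m))
    p=cv2.approxPolyDP(hull,2,True)[:,0]; print(c,p.tolist()); print(onz(v,p,10).round(1).tolist())
    b=cv2.boxPoints(cv2.minAreaRect(hull));print(b.tolist())
    if c=='top': P=onz(v,b,10); print(P.round(1).tolist(),P.mean(0),[np.linalg.norm(P[i]-P[i-1]).round(1) for i in range(4)])
    V[c+'h']=hull[:,0].astype(float)
# hull fit: signed distance from projected model hull (plate z 0..10) to observed hull pts
def res(p):
    c,s=np.cos(p[2]),np.sin(p[2]);r=[]
    X=np.array([[p[0]+c*x-s*y,p[1]+s*x+c*y,z] for x in(-62,62) for y in(-148,148) for z in (0,10)])
    for k in('top','side'):
        mh=cv2.convexHull(proj(V[k],X).astype(np.float32))
        r+=[cv2.pointPolygonTest(mh,(float(a),float(b)),True)-.5 for a,b in V[k+'h']]
    return np.array(r)
B=onz(V['top'],[[195,220]],10)[0]
f=least_squares(res,[B[0],B[1],0.0],loss='soft_l1'); print('bench',f.x,f.cost,res(f.x).round(1).tolist())
# roller: black barrel
for k,(x0,y0,x1,y1) in dict(top=(310,170,400,205),side=(320,205,375,290)).items():
    img=V[k]['image'][y0:y1,x0:x1]; m=(img.max(2)<38).astype(np.uint8)
    n,l,s,c=cv2.connectedComponentsWithStats(m); j=1+np.argmax(s[1:,4]); pts=cv2.findNonZero((l==j).astype(np.uint8))[:,0]+[x0,y0]
    (cx,cy),(w,hh),a=cv2.minAreaRect(pts.astype(np.float32)); print(k,s[j],(cx,cy),(w,hh),a)
    bb=cv2.boxPoints(((cx,cy),(w,hh),a)); print(onz(V[k],bb,42).round(1).tolist(), onz(V[k],[[cx,cy]],42).round(1))
    d=[dd for dd in cut_out(k,'roller') if dd['conf']>.4][:1]
    for q in d:
        ys,xs=np.nonzero(q['pixels']); print('net',q['rect'],q['conf'],onz(V[k],[[xs.mean(),ys.mean()]],42).round(1))
rt=[244.1,202.2]
print('ball',tri([V['top'],V['side']],[(202.2,244.1),(257.1,127.6)]))
for k,p in (('top',(202.2,244.1)),('side',(257.1,127.6))): print(onz(V[k],[p],100).round(1))
```

```text
top [[248, 196], [247, 238], [143, 236], [145, 193]]
[[548.7, 54.0, 10.0], [429.7, 57.1, 10.0], [439.6, 347.2, 10.0], [560.5, 343.5, 10.0]]
[[142.55838012695312, 235.98973083496094], [143.568115234375, 192.5713653564453], [248.41839599609375, 195.00975036621094], [247.40866088867188, 238.42811584472656]]
[[439.6, 348.5, 10.0], [561.7, 347.5, 10.0], [551.5, 52.8, 10.0], [428.4, 55.9, 10.0]] [495.31654024 201.17099424  10.        ] [np.float64(292.7), np.float64(122.1), np.float64(294.9), np.float64(123.1)]
side [[310, 188], [265, 190], [262, 138], [301, 137]]
[[546.9, 41.4, 10.0], [429.5, 48.4, 10.0], [440.0, 347.4, 10.0], [560.9, 337.5, 10.0]]
[[261.7784423828125, 138.01229858398438], [308.24615478515625, 135.43075561523438], [311.1630859375, 187.93536376953125], [264.69537353515625, 190.51690673828125]]
bench [490.6165593  203.08122892   0.        ] 13.993359356637065 [-0.3, -0.1, 0.0, 1.8, 0.9, 0.6, 1.3, -3.3, -3.1, -0.1, -0.3, -0.1, -0.1, 1.0, 0.0, 0.6, 1.7, 2.9, 0.0, 0.9, -3.1, -1.5, -0.1]
top [  6   6  62  13 493] (346.5660705566406, 182.16310119628906) (61.59780502319336, 9.208189964294434) 4.513988018035889
[[577.1, -137.7, 42.0], [602.7, -140.1, 42.0], [587.4, -311.9, 42.0], [561.7, -309.2, 42.0]] [[ 582.3 -224.5   42. ]]
side [23 59 12  8 49] (348.4599914550781, 267.219970703125) (6.788225173950195, 11.313708305358887) 81.8698959350586
[[563.9, -300.9, 42.0], [587.3, -299.4, 42.0], [584.9, -319.3, 42.0], [561.8, -320.7, 42.0]] [[ 574.4 -310.1   42. ]]
net [332.7, 212.2, 22.9, 62.7] 0.93 [[ 581.8 -231.9   42. ]]
ball [422.89304988 146.21438571 142.01202549]
[[420.6 157.8 100. ]]
[[424.4 234.5 100. ]]
```

Run:
```python
from h import *
V={c:viewer.capture(c) for c in('top','side')}
obs={'top':[[248.4,195.5],[247.4,238.4],[142.6,236],[144.3,192.6]]}
def W(p,X): 
    c,s=np.cos(p[2]),np.sin(p[2]); X=np.atleast_2d(X); return np.c_[p[0]+c*X[:,0]-s*X[:,1],p[1]+s*X[:,0]+c*X[:,1],X[:,2]]
for p in ([495.3,201.2,-.036],):
    pts=dict(plateTop=[[62,-148,10],[-62,-148,10],[-62,148,10],[62,148,10]],v1=[[-24,-70,66],[24,-70,66]],v2=[[-24,70,66],[24,70,66]],catch=[[50,-70,88]],hinge=[[-40,-70,82]],stop=[[0,-127,60]],ball=[[-40-18,-70,142]])
    for k,X in pts.items(): print(k,[proj(V[c],W(p,X)).round(1).tolist() for c in V])
for c,(x,y,w,h,f) in dict(top=(135,180,130,75,6),side=(240,110,85,90,6)).items():
    cv2.imwrite(f'pics/z{c}.png',cv2.resize(V[c]['image'][y:y+h,x:x+w],None,fx=f,fy=f,interpolation=cv2.INTER_CUBIC))
a=cv2.imread('pics/ztop.png');b=cv2.imread('pics/zside.png')
```

```text
plateTop [[[249.0, 194.8], [247.6, 238.6], [141.5, 236.4], [143.8, 192.3]], [[311.4, 185.9], [264.2, 188.6], [261.5, 137.5], [301.2, 135.6]]]
v1 [[[215.5, 224.9], [216.2, 206.9]], [[276.5, 154.7], [294.3, 153.8]]]
v2 [[[162.6, 223.7], [163.4, 205.7]], [[274.1, 131.6], [290.5, 130.9]]]
catch [[[214.6, 196.8]], [[303.8, 146.0]]]
hinge [[[213.8, 231.1]], [[270.2, 149.7]]]
stop [[[237.7, 216.4]], [[286.9, 166.7]]]
ball [[[207.5, 239.4]], [[262.2, 129.5]]]
```

View pics/ztop.png

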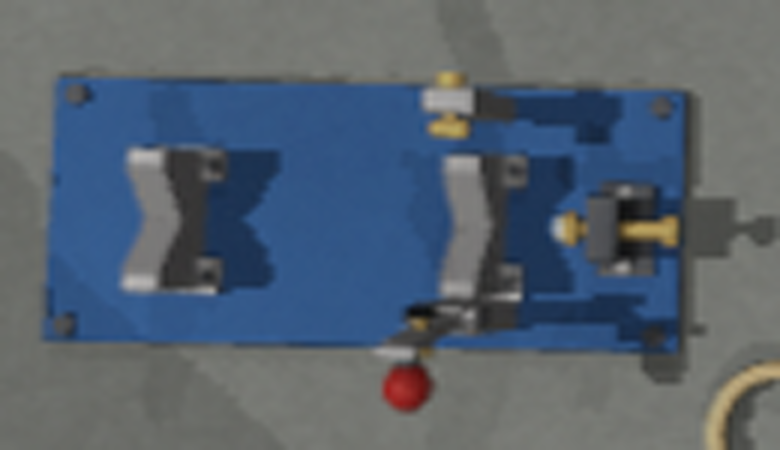

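```bash
cat > plan.py <<'E'
import numpy as np,sys
from workcell import robot
# usage: plan.py x y z yaw nrows
def plan(x,y,z,yaw,n,start=None):
    s=robot.sense(); p=np.array(s['position']);w=s['tcp_rot'][2]
    print('now',s['clock'],p.round(1),np.round(s['tcp_rot'],4),'F',np.round(s['ft_force'],1),s['gripper_width'].__round__(1))
    T=np.array([x,y,z]);dw=(yaw-w+np.pi)%(2*np.pi)-np.pi
    rows=[]
    for i in range(n):
        d=(T-p)/(n-i); c,sn=np.cos(w),np.sin(w)
        r=[round((c*d[0]+sn*d[1])/1000,4),round((sn*d[0]-c*d[1])/1000,4),round(-d[2]/1000,4),round(-np.degrees(dw/n),2)]
        rows.append(r); p=p+np.array([c*r[0]+sn*r[1],sn*r[0]-c*r[1],-r[2]])*1000; w-=np.radians(r[3])
    for i in range(0,n,5): print(rows[i:i+5])
if __name__=='__main__': a=list(map(float,sys.argv[1:])); plan(*a[:4],int(a[4]))
E
python3 plan.py 490 140 250 1.535 15
```

```text
now 2.55 [231.9 607.2 226.6] [-3.1415 -0.      2.7769] F [-0.2 -0.8  0.1] 93.3
[[np.float64(-0.0272), np.float64(-0.023), np.float64(-0.0016), np.float64(4.74)], [np.float64(-0.029), np.float64(-0.0206), np.float64(-0.0016), np.float64(4.74)], [np.float64(-0.0306), np.float64(-0.0182), np.float64(-0.0016), np.float64(4.74)], [np.float64(-0.032), np.float64(-0.0156), np.float64(-0.0015), np.float64(4.74)], [np.float64(-0.0332), np.float64(-0.0129), np.float64(-0.0016), np.float64(4.74)]]
[[np.float64(-0.0341), np.float64(-0.0101), np.float64(-0.0015), np.float64(4.74)], [np.float64(-0.0348), np.float64(-0.0072), np.float64(-0.0016), np.float64(4.74)], [np.float64(-0.0353), np.float64(-0.0043), np.float64(-0.0015), np.float64(4.74)], [np.float64(-0.0356), np.float64(-0.0014), np.float64(-0.0016), np.float64(4.74)], [np.float64(-0.0355), np.float64(0.0015), np.float64(-0.0015), np.float64(4.74)]]
[[np.float64(-0.0353), np.float64(0.0045), np.float64(-0.0016), np.float64(4.74)], [np.float64(-0.0348), np.float64(0.0074), np.float64(-0.0015), np.float64(4.74)], [np.float64(-0.0341), np.float64(0.0102), np.float64(-0.0016), np.float64(4.74)], [np.float64(-0.0331), np.float64(0.013), np.float64(-0.0015), np.float64(4.74)], [np.float64(-0.032), np.float64(0.0157), np.float64(-0.0016), np.float64(4.74)]]
```

>>> {"method": "send_rows", "body": {
  "steps": [
    [-0.027,-0.023,-0.002,4.7],
    [-0.029,-0.021,-0.002,4.7],
    [-0.031,-0.018,-0.002,4.7],
    [-0.032,-0.016,-0.002,4.7],
    [-0.033,-0.013,-0.002,4.7]
  ]
}}

```text
clock: 3.05
position: [314.5, 451.4, 235.1]
tcp_rot: [3.141, -0.006, 2.363]
ft_force: [0.0, -0.2, -0.1]
gripper_width: 93.3
```

>>> {"method": "send_rows", "body": {
  "steps": [
    [-0.034,-0.01,-0.002,4.7],
    [-0.035,-0.007,-0.002,4.7],
    [-0.035,-0.004,-0.002,4.7],
    [-0.036,-0.001,-0.002,4.7],
    [-0.036,0.002,-0.002,4.7]
  ]
}}

```text
clock: 3.55
position: [404.3, 289.3, 245.8]
tcp_rot: [3.14, -0.008, 1.937]
ft_force: [0.3, -0.2, -0.0]
gripper_width: 92.9
```

>>> {"method": "send_rows", "body": {
  "steps": [
    [-0.035,0.005,-0.002,4.7],
    [-0.035,0.007,-0.002,4.7],
    [-0.034,0.01,-0.002,4.7],
    [-0.033,0.013,-0.002,4.7],
    [-0.032,0.016,-0.002,4.7]
  ]
}}

```text
clock: 4.05
position: [490.9, 126.1, 256.5]
tcp_rot: [3.14, -0.011, 1.51]
ft_force: [0.6, 0.9, -0.7]
gripper_width: 92.7
```

>>> {"method": "send_rows", "body": {
  "steps": [
    [0,0,0,0],
    [0,0,0,0],
    [0,0,0,0],
    [0,0,0,0],
    [0,0,0,0]
  ]
}}

```text
clock: 4.55
position: [492.2, 123.0, 257.3]
tcp_rot: [3.138, -0.01, 1.505]
ft_force: [0.0, 0.0, 0.2]
gripper_width: 92.9
```

```bash
python3 plan.py 490 140 250 1.535 2
python3 - <<'E'
from h import *
v=viewer.capture('wrist'); cv2.imwrite('pics/w1.png',v['image']); print(np.array(v['R']).tolist(),v['t'].tolist(),v['fx'],v['cx'],v['cy'])
import pickle; pickle.dump(v,open('w1.pkl','wb'))
for n in ['strap_ball','catch','stop','bench','strap']: print(n,[(np.round(d['rect'],1).tolist(),round(d['conf'],2)) for d in spot_in('wrist',n)][:2])
print(red(v['image']))
E
```

```text
now 4.55 [492.2 123.  257.3] [ 3.1379 -0.0097  1.5048] F [0.  0.  0.2] 92.9
[[np.float64(0.0084), np.float64(-0.0017), np.float64(0.0037), np.float64(-0.87)], [np.float64(0.0084), np.float64(-0.0015), np.float64(0.0036), np.float64(-0.87)]]
[[0.9978225333644285, -0.06588264381198777, 0.0031095264172691776], [-0.0643120333310667, -0.961409519211244, 0.2674989696033093], [-0.014634011036647127, -0.2671164794885393, -0.9635531288448144]] [-483.47082026278025, 111.6423895211628, 460.72921017266196] 294.78938236965513 318.20352375809614 206.56556575867052
strap_ball [([236.7, 167.6, 49.0, 30.6], 0.7)]
catch [([352.5, 165.6, 6.7, 14.4], 0.46), ([235.6, 171.0, 50.4, 29.8], 0.44)]
stop [([299.3, 202.6, 33.2, 42.5], 0.6)]
bench [([234.9, 2.7, 140.4, 245.8], 0.82), ([440.5, 101.2, 138.2, 39.5], 0.53)]
strap [([235.5, 171.6, 49.9, 27.4], 0.85)]
[([236, 177, 18, 18, 261], [244.8, 185.5])]
```

View pics/w1.png

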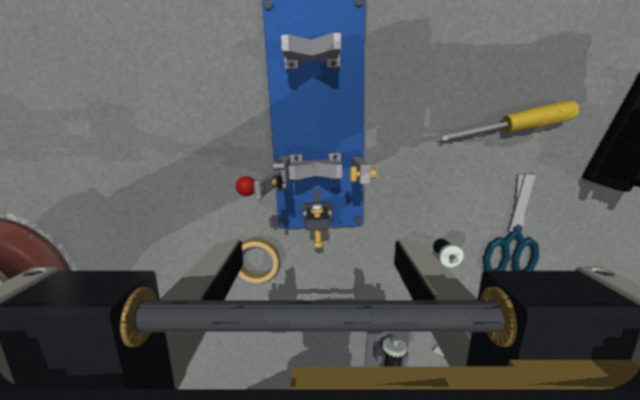

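Run:
```python
from h import *
im=cv2.imread('pics/w1.png')
f=lambda x,y,w,h:cv2.resize(im[y:y+h,x:x+w],None,fx=5,fy=5,interpolation=cv2.INTER_CUBIC)
o=np.zeros((600,700,3),np.uint8);o[:250,:]=f(235,25,140,50);o[250:]=f(235,148,140,70)
cv2.imwrite('pics/c1.png',o)
```

```text
(no output)
```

View pics/c1.png

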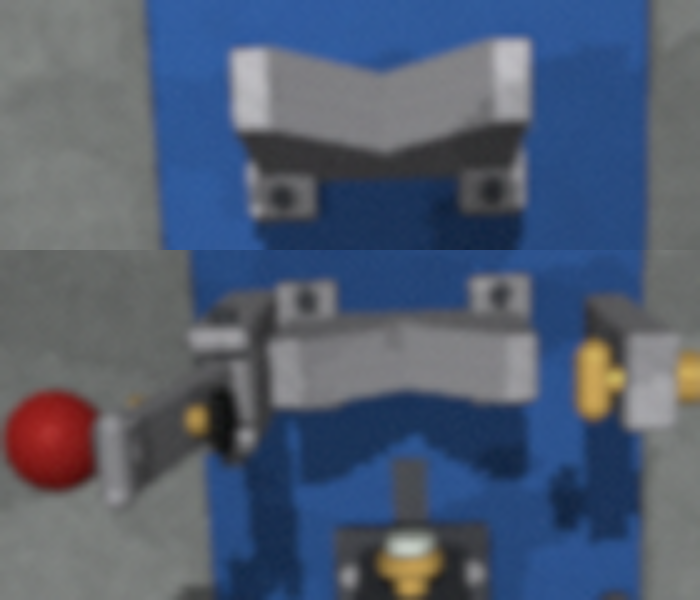

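Run:
```python
from h import *
import pickle; v=pickle.load(open('w1.pkl','rb'))
V={c:viewer.capture(c) for c in('top','side')}
Z=np.array([[232,48],[237,131],[528,38],[530,123],[382,71],[388,153]])/5+[235,25]
Y=(np.array([[273,341],[277,408],[532,332],[536,402],[403,322],[405,390]])-[0,250])/5+[235,148]
uv=np.r_[Z,Y]-.4
M=[[-32,78,66],[-32,62,66],[32,78,66],[32,62,66],[0,78,42],[0,62,42]]
M=np.array(M+[[a,b-140,c] for a,b,c in M],float)
def W(p,X):
    c,s=np.cos(p[2]),np.sin(p[2]); return np.c_[p[0]+c*X[:,0]-s*X[:,1],p[1]+s*X[:,0]+c*X[:,1],X[:,2]+(p[3] if len(p)>3 else 0)]
for p0 in ([490,211,-.036],[490,211,-.036,0]):
    f=least_squares(lambda p:(proj(v,W(p,M))-uv).ravel(),p0); print(f.x,(proj(v,W(f.x,M))-uv).round(1).tolist())
# top-view check corners
p=least_squares(lambda p:(proj(v,W(p,M))-uv).ravel(),[490,211,-.036]).x
for k in V: print(k,proj(V[k],W(p,M)).round(1).tolist())
b=tri([v,V['top'],V['side']],[(244.8,185.5),(202.5,244.2),(257.3,127.6)]);print('ball',b)
b2=tri([v,V['top']],[(244.8,185.5),(202.5,244.2)]);print(b2)
c,s=np.cos(p[2]),np.sin(p[2]);d=b-[p[0],p[1],0];print('ball in bench',c*d[0]+s*d[1],-s*d[0]+c*d[1],d[2])
for a in (1.35,1.5,1.65,1.75):
    print(a,-40+60*np.cos(a)-18*np.sin(a),82+60*np.sin(a)+18*np.cos(a))
```

```text
[ 4.92977354e+02  2.14402599e+02 -3.49190099e-02] [[-0.5, -0.3], [-0.5, -0.2], [0.8, -0.3], [0.5, -0.6], [0.2, 0.5], [-0.5, -0.4], [-1.0, 0.4], [-1.0, 0.3], [1.2, 0.5], [0.5, -0.1], [0.1, 0.8], [0.1, -0.2]]
[ 4.92960694e+02  2.14601498e+02 -3.49128186e-02 -2.23200134e+00] [[-0.3, 0.2], [-0.3, 0.1], [0.6, 0.1], [0.4, -0.2], [0.2, 0.8], [-0.5, -0.2], [-0.8, -0.0], [-0.9, -0.2], [1.0, 0.1], [0.4, -0.6], [0.1, 0.5], [0.1, -0.7]]
top [[154.3, 227.7], [160.4, 227.8], [155.5, 203.6], [161.6, 203.7], [158.5, 215.7], [164.4, 215.8], [207.4, 228.8], [213.4, 228.9], [208.4, 204.8], [214.4, 204.9], [210.2, 216.8], [216.1, 216.9]]
side [[270.1, 128.7], [270.3, 131.0], [291.7, 127.7], [292.1, 130.1], [281.2, 135.5], [281.5, 137.9], [272.2, 151.1], [272.4, 153.9], [295.6, 150.0], [296.1, 152.8], [284.2, 158.3], [284.5, 161.1]]
ball [423.35817618 146.89219193 140.97416484]
[422.94337324 146.92991975 136.55372068]
ball in bench -67.21982034587363 -69.89979132099036 140.97416483886371
1.35 -44.422619215297374 144.4855218372743
1.5 -53.7106776588108 143.1229688262619
1.65 -62.690823840574566 140.38772570871393
1.75 -68.40651038270039 137.83072781074534
```

```bash
sed -i 's/for i in range(0,n,5): print(rows\[i:i+5\])/for i in range(0,n,5): print([list(map(float,r)) for r in rows[i:i+5]])/' plan.py; python3 plan.py 582 -220 135 1.4804 15
```

```text
now 4.95 [492.7 121.8 257.4] [ 3.1374 -0.0093  1.5025] F [ 0.3 -0.1  0.5] 92.9
[[-0.0223, 0.0075, 0.0082, 0.08], [-0.0223, 0.0075, 0.0082, 0.08], [-0.0223, 0.0076, 0.0082, 0.08], [-0.0223, 0.0076, 0.0082, 0.08], [-0.0223, 0.0076, 0.0081, 0.08]]
[[-0.0223, 0.0077, 0.0082, 0.08], [-0.0223, 0.0077, 0.0081, 0.08], [-0.0222, 0.0077, 0.0082, 0.08], [-0.0222, 0.0077, 0.0081, 0.08], [-0.0222, 0.0078, 0.0082, 0.08]]
[[-0.0222, 0.0078, 0.0081, 0.08], [-0.0222, 0.0078, 0.0082, 0.08], [-0.0222, 0.0079, 0.0081, 0.08], [-0.0222, 0.0079, 0.0082, 0.08], [-0.0223, 0.0079, 0.0081, 0.08]]
```

>>> {"method": "send_rows", "body": {
  "steps": [
    [-0.022,0.007,0.008,0.1],
    [-0.022,0.007,0.008,0.1],
    [-0.022,0.007,0.008,0.1],
    [-0.022,0.007,0.008,0.1],
    [-0.022,0.007,0.008,0.1]
  ]
}}

```text
clock: 5.45
position: [522.0, 12.0, 216.1]
tcp_rot: [3.134, -0.013, 1.504]
ft_force: [0.4, 0.0, -0.2]
gripper_width: 93.3
```

>>> {"method": "send_rows", "body": {
  "steps": [
    [-0.022,0.008,0.008,0.1],
    [-0.022,0.008,0.008,0.1],
    [-0.022,0.008,0.008,0.1],
    [-0.022,0.008,0.008,0.1],
    [-0.022,0.008,0.008,0.1]
  ]
}}

```text
clock: 5.95
position: [556.1, -104.7, 173.2]
tcp_rot: [3.134, -0.014, 1.496]
ft_force: [1.2, 0.4, 0.2]
gripper_width: 92.7
```

>>> {"method": "send_rows", "body": {
  "steps": [
    [-0.022,0.008,0.008,0.1],
    [-0.022,0.008,0.008,0.1],
    [-0.02,0.008,0.008,0.1],
    [-0.014,0.005,0.005,0],
    [0,0,0,0]
  ]
}}

```text
clock: 6.45
position: [579.5, -192.3, 140.6]
tcp_rot: [3.135, -0.011, 1.485]
ft_force: [-0.6, 0.2, -0.0]
gripper_width: 93.1
```

```bash
python3 plan.py 582.3 -224.5 31 1.4804 10
python3 - <<'E'
from h import *
v=viewer.capture('wrist'); cv2.imwrite('pics/w2.png',v['image'])
import pickle; pickle.dump(v,open('w2.pkl','wb'))
print('proj roller ctr/ends',proj(v,[[582.3,-224.5,42],[590.2,-136.9,42],[574.4,-312.1,42]]).round(1).tolist())
for n in ['roller','rack']:
    for d in cut_out('wrist',n)[:1]:
        print(n,np.round(d['rect'],1),d['conf'])
        m=d['pixels']
        for r in range(0,400,20):
            xs=np.nonzero(m[r])[0]
            if len(xs): print(r,xs.min(),xs.max(),onz(v,[[xs.min(),r],[xs.max(),r]],42)[:,:2].round(1).tolist())
E
```

```text
now 6.45 [ 579.5 -192.3  140.6] [ 3.1354 -0.0112  1.4846] F [-0.6  0.2 -0. ] 93.1
[[-0.0032, 0.0006, 0.011, 0.02], [-0.0032, 0.0006, 0.011, 0.02], [-0.0032, 0.0005, 0.0109, 0.02], [-0.0032, 0.0006, 0.011, 0.02], [-0.0032, 0.0006, 0.0109, 0.02]]
[[-0.0032, 0.0005, 0.011, 0.02], [-0.0032, 0.0006, 0.0109, 0.02], [-0.0032, 0.0005, 0.011, 0.02], [-0.0031, 0.0006, 0.0109, 0.02], [-0.0032, 0.0005, 0.011, 0.02]]
proj roller ctr/ends [[323.9, 244.0], [324.8, 148.6], [323.1, 324.4]]
roller [309.5 127.1  36.8 216.5] 0.72
140 308 345 [[576.5, -128.5], [607.9, -131.2]]
160 312 340 [[578.3, -145.6], [602.5, -147.7]]
180 312 340 [[576.7, -163.1], [601.4, -165.2]]
200 312 339 [[575.1, -181.2], [599.2, -183.3]]
220 312 339 [[573.3, -200.0], [598.0, -202.2]]
240 312 339 [[571.5, -219.5], [596.7, -221.8]]
260 312 338 [[569.7, -239.8], [594.3, -242.0]]
280 312 338 [[567.7, -261.0], [592.9, -263.2]]
340 321 328 [[570.7, -330.6], [577.9, -331.2]]
rack [286.5 137.3  78.2 163. ] 0.76
140 290 360 [[561.2, -127.2], [620.6, -132.3]]
160 290 359 [[559.4, -144.0], [618.9, -149.2]]
180 291 359 [[558.3, -161.5], [618.1, -166.7]]
200 290 358 [[555.4, -179.5], [616.3, -184.8]]
220 291 357 [[554.2, -198.3], [614.4, -203.6]]
240 292 356 [[553.0, -217.9], [612.5, -223.2]]
260 292 356 [[550.7, -238.2], [611.4, -243.6]]
280 293 355 [[549.4, -259.3], [609.3, -264.7]]
```

View pics/w2.png

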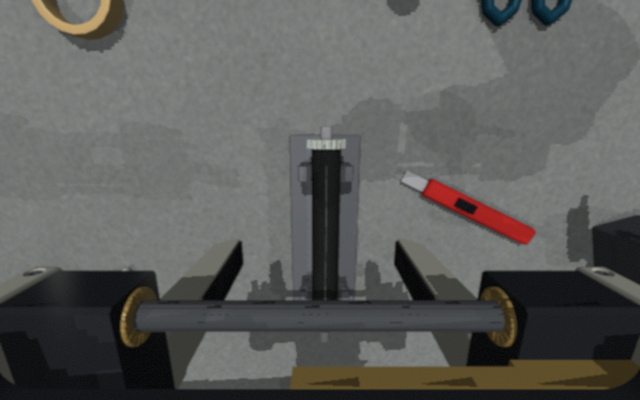

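>>> {"method": "send_rows", "body": {
  "steps": [
    [-0.005,0.001,0.012,0],
    [-0.006,0.001,0.012,0],
    [-0.006,0.001,0.012,0],
    [-0.006,0.001,0.012,0],
    [-0.004,0.001,0.01,0]
  ]
}}

```text
clock: 7.1
position: [585.2, -211.7, 80.3]
tcp_rot: [3.131, -0.016, 1.496]
ft_force: [0.0, 0.3, 0.2]
gripper_width: 92.8
```

>>> {"method": "send_rows", "body": {
  "steps": [
    [-0.002,0.001,0.01,0],
    [0,0,0.01,0],
    [0,0,0.008,0],
    [0,0,0.006,0],
    [0,0,0,0]
  ]
}}

```text
clock: 7.6
position: [585.0, -213.7, 40.3]
tcp_rot: [3.136, -0.018, 1.495]
ft_force: [-0.0, -0.7, 0.2]
gripper_width: 93.0
```

```bash
python3 plan.py 583.5 -224.5 31 1.4835 5
```

```text
now 7.6 [ 585.  -213.7   40.3] [ 3.1361 -0.0176  1.495 ] F [-0.  -0.7  0.2] 93.0
[[-0.0022, -0.0001, 0.0019, 0.13], [-0.0022, -0.0001, 0.0019, 0.13], [-0.0022, -0.0001, 0.0018, 0.13], [-0.0022, -0.0001, 0.0019, 0.13], [-0.0021, -0.0002, 0.0018, 0.13]]
```

>>> {"method": "send_rows", "body": {
  "steps": [
    [-0.003,0,0.003,0.2],
    [-0.003,0,0.002,0.2],
    [-0.003,0,0.002,0.1],
    [-0.002,0,0.001,0.1],
    [0,0,0,0]
  ]
}}

```text
clock: 8.1
position: [585.2, -225.9, 32.9]
tcp_rot: [3.133, -0.017, 1.484]
ft_force: [-0.0, -0.2, -0.7]
gripper_width: 92.8
```

>>> {"method": "send_rows", "body": {
  "steps": [
    [0,0,0,0],
    [0,0,0,0],
    [0,0,0,0],
    [0,0,0,0],
    [0,0,0,0]
  ],
  "fingers": -1,
  "grip_force": 20
}}

```text
clock: 8.6
position: [585.6, -225.7, 33.5]
tcp_rot: [3.132, -0.017, 1.484]
ft_force: [-0.7, -0.2, -0.2]
gripper_width: 57.8
```

```bash
python3 plan.py 583.5 -224.5 160 1.4835 10
```

```text
now 8.6 [ 585.6 -225.7   33.5] [ 3.1322 -0.0167  1.4842] F [-0.7 -0.2 -0.2] 57.8
[[0.0001, -0.0002, -0.0127, 0.0], [0.0001, -0.0002, -0.0126, 0.0], [0.0001, -0.0002, -0.0127, 0.0], [0.0001, -0.0002, -0.0126, 0.0], [0.0001, -0.0002, -0.0127, 0.0]]
[[0.0001, -0.0002, -0.0126, 0.0], [0.0001, -0.0002, -0.0127, 0.0], [0.0001, -0.0003, -0.0126, 0.0], [0.0001, -0.0002, -0.0127, 0.0], [0.0001, -0.0003, -0.0126, 0.0]]
```

>>> {"method": "send_rows", "body": {
  "steps": [
    [0,-0.001,0.002,0],
    [0,0,0.001,0],
    [0,0,0,0],
    [0,0,0,0],
    [0,0,0,0]
  ]
}}

```text
clock: 9.1
position: [583.7, -225.2, 30.1]
tcp_rot: [3.134, -0.017, 1.484]
ft_force: [0.6, -0.1, -0.2]
gripper_width: 25.5
```

>>> {"method": "send_rows", "body": {
  "steps": [
    [0,0,0,0],
    [0,0,0,0],
    [0,0,0,0],
    [0,0,0,0],
    [0,0,0,0]
  ]
}}

```text
clock: 9.6
position: [583.7, -225.2, 30.1]
tcp_rot: [3.134, -0.017, 1.484]
ft_force: [0.3, 0.2, 0.6]
gripper_width: 25.4
```

>>> {"method": "send_rows", "body": {
  "steps": [
    [0,0,-0.004,0],
    [0,0,-0.008,0],
    [0,0,-0.012,0],
    [0,0,-0.014,0],
    [0,0,-0.014,0]
  ]
}}

```text
clock: 10.1
position: [580.5, -224.5, 82.1]
tcp_rot: [-3.141, -0.02, 1.484]
ft_force: [0.2, -0.1, -2.8]
gripper_width: 25.2
```

>>> {"method": "send_rows", "body": {
  "steps": [
    [0,0,-0.014,0],
    [0,0,-0.014,0],
    [0,0,-0.01,0],
    [0,0,-0.006,0],
    [0,0,0,0]
  ]
}}

```text
clock: 10.6
position: [582.2, -226.7, 135.4]
tcp_rot: [3.134, -0.017, 1.484]
ft_force: [0.5, -0.4, -3.2]
gripper_width: 25.4
```

```bash
python3 plan.py 493.5 228.4 128 1.5358 20
```

```text
now 10.6 [ 582.2 -226.7  135.4] [ 3.1337 -0.0172  1.4843] F [ 0.5 -0.4 -3.2] 25.4
[[0.0223, -0.0064, 0.0004, -0.15], [0.0223, -0.0063, 0.0004, -0.15], [0.0223, -0.0063, 0.0004, -0.15], [0.0223, -0.0062, 0.0004, -0.15], [0.0224, -0.0061, 0.0004, -0.15]]
[[0.0224, -0.0061, 0.0004, -0.15], [0.0224, -0.006, 0.0004, -0.15], [0.0224, -0.006, 0.0004, -0.15], [0.0224, -0.0059, 0.0004, -0.15], [0.0224, -0.0059, 0.0003, -0.15]]
[[0.0224, -0.0058, 0.0004, -0.15], [0.0225, -0.0057, 0.0003, -0.15], [0.0225, -0.0057, 0.0004, -0.15], [0.0225, -0.0056, 0.0003, -0.15], [0.0225, -0.0056, 0.0004, -0.15]]
[[0.0225, -0.0055, 0.0003, -0.15], [0.0225, -0.0054, 0.0004, -0.15], [0.0226, -0.0054, 0.0003, -0.15], [0.0225, -0.0053, 0.0004, -0.15], [0.0226, -0.0053, 0.0003, -0.15]]
```

>>> {"method": "send_rows", "body": {
  "steps": [
    [0.012,-0.003,0,-0.1],
    [0.02,-0.006,0,-0.2],
    [0.024,-0.007,0,-0.2],
    [0.024,-0.007,0,-0.2],
    [0.024,-0.007,0,-0.2]
  ]
}}

```text
clock: 11.1
position: [557.1, -118.3, 134.1]
tcp_rot: [3.139, -0.016, 1.494]
ft_force: [0.6, 0.4, -3.2]
gripper_width: 25.5
```

>>> {"method": "send_rows", "body": {
  "steps": [
    [0.024,-0.006,0,-0.2],
    [0.024,-0.006,0,-0.2],
    [0.024,-0.006,0,-0.2],
    [0.024,-0.006,0,-0.2],
    [0.024,-0.006,0,-0.2]
  ]
}}

```text
clock: 11.6
position: [529.0, 15.2, 132.8]
tcp_rot: [-3.134, -0.02, 1.517]
ft_force: [-0.1, -0.9, -3.7]
gripper_width: 25.4
```

>>> {"method": "send_rows", "body": {
  "steps": [
    [0.024,-0.006,0,-0.2],
    [0.024,-0.006,0,-0.2],
    [0.024,-0.006,0,-0.2],
    [0.024,-0.006,0,-0.1],
    [0.024,-0.006,0,-0.1]
  ]
}}

```text
clock: 12.1
position: [497.0, 146.7, 132.9]
tcp_rot: [-3.124, -0.022, 1.537]
ft_force: [0.3, 0.7, -3.4]
gripper_width: 25.3
```

>>> {"method": "send_rows", "body": {
  "steps": [
    [0.024,-0.006,0,-0.1],
    [0.024,-0.006,0,-0.1],
    [0.018,-0.004,0,-0.1],
    [0.01,-0.002,0,0],
    [0,0,0,0]
  ]
}}

```text
clock: 12.6
position: [472.3, 234.9, 131.9]
tcp_rot: [-3.114, -0.024, 1.555]
ft_force: [-0.2, -0.7, -4.3]
gripper_width: 25.3
```

```bash
python3 plan.py 493.5 228.4 128 1.5358 5
```

```text
now 12.6 [472.3 234.9 131.9] [-3.1139 -0.0241  1.5554] F [-0.2 -0.7 -4.3] 25.3
[[-0.0012, 0.0042, 0.0008, 0.22], [-0.0012, 0.0043, 0.0008, 0.22], [-0.0012, 0.0043, 0.0008, 0.22], [-0.0012, 0.0042, 0.0008, 0.22], [-0.0012, 0.0043, 0.0007, 0.22]]
```

>>> {"method": "send_rows", "body": {
  "steps": [
    [-0.001,0.004,0.001,0.2],
    [-0.002,0.005,0.001,0.3],
    [-0.002,0.005,0.001,0.3],
    [-0.001,0.005,0.001,0.2],
    [0,0.002,0,0]
  ]
}}

```text
clock: 13.1
position: [495.8, 222.3, 126.4]
tcp_rot: [-3.114, -0.02, 1.529]
ft_force: [-1.1, 0.0, -3.7]
gripper_width: 25.8
```

>>> {"method": "send_rows", "body": {
  "steps": [
    [0,0,0,0],
    [0,0,0,0],
    [0,0,0,0],
    [0,0,0,0],
    [0,0,0,0]
  ]
}}

```text
clock: 13.6
position: [496.3, 221.4, 126.4]
tcp_rot: [-3.114, -0.019, 1.527]
ft_force: [0.3, 0.0, -3.0]
gripper_width: 25.7
```

```bash
python3 plan.py 493.5 228.4 100 1.5358 5;  python3 - <<'E'
from h import *
import pickle
v=viewer.capture('wrist');pickle.dump(v,open('w3.pkl','wb'))
u=viewer.capture('side')
cv2.imwrite('pics/w3.png',np.vstack([cv2.resize(v['image'],None,fx=1,fy=1)[:240],cv2.resize(u['image'][90:210,200:360],None,fx=4,fy=4,interpolation=cv2.INTER_CUBIC)[:360]]) if 0 else np.vstack([v['image'][:250],cv2.resize(u['image'][90:205,220:380],None,fx=4,fy=3.04,interpolation=cv2.INTER_CUBIC)]))
E
```

```text
now 13.6 [496.3 221.4 126.4] [-3.1136 -0.0194  1.5273] F [ 0.3  0.  -3. ] 25.7
[[0.0014, -0.0006, 0.0053, -0.1], [0.0014, -0.0006, 0.0053, -0.1], [0.0014, -0.0006, 0.0053, -0.1], [0.0013, -0.0006, 0.0053, -0.1], [0.0014, -0.0006, 0.0052, -0.1]]
```

View pics/w3.png

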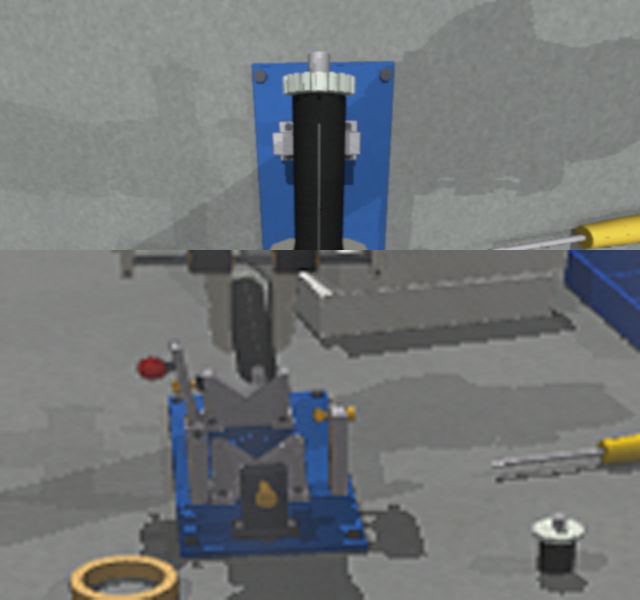

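>>> {"method": "send_rows", "body": {
  "steps": [
    [0.002,-0.001,0.006,-0.1],
    [0.002,-0.001,0.008,-0.1],
    [0.002,-0.001,0.008,-0.1],
    [0.001,0,0.008,-0.1],
    [0,0,0.006,0]
  ]
}}

```text
clock: 14.2
position: [492.1, 230.8, 87.9]
tcp_rot: [-3.114, -0.02, 1.536]
ft_force: [1.2, 0.5, -4.0]
gripper_width: 25.4
```

>>> {"method": "send_rows", "body": {
  "steps": [
    [0,0,0.006,0],
    [0,0,0.006,0],
    [0,0,0.004,0],
    [0,0,0.004,0],
    [0,0,0,0]
  ]
}}

```text
clock: 14.7
position: [491.1, 230.7, 64.7]
tcp_rot: [-3.112, -0.019, 1.536]
ft_force: [0.7, 0.7, -3.9]
gripper_width: 25.1
```

```bash
python3 plan.py 493.5 228.4 56 1.5358 5
```

```text
now 14.7 [491.1 230.7  64.7] [-3.1121 -0.0189  1.5357] F [ 0.7  0.7 -3.9] 25.1
[[-0.0004, 0.0005, 0.0017, -0.0], [-0.0005, 0.0005, 0.0017, -0.0], [-0.0004, 0.0005, 0.0018, -0.0], [-0.0005, 0.0005, 0.0017, -0.0], [-0.0004, 0.0005, 0.0018, -0.0]]
```

>>> {"method": "send_rows", "body": {
  "steps": [
    [-0.001,0.001,0.003,0],
    [-0.001,0.001,0.003,0],
    [0,0,0.003,0],
    [0,0,0.002,0],
    [0,0,0.001,0]
  ]
}}

```text
clock: 15.2
position: [493.9, 228.7, 52.4]
tcp_rot: [-3.114, -0.02, 1.535]
ft_force: [-0.1, -0.9, -3.5]
gripper_width: 25.6
```

>>> {"method": "send_rows", "body": {
  "steps": [
    [0,0,0.001,0],
    [0,0,0.001,0],
    [0,0,0.001,0],
    [0,0,0,0],
    [0,0,0,0]
  ]
}}

```text
clock: 15.7
position: [493.8, 229.0, 49.2]
tcp_rot: [-3.114, -0.02, 1.535]
ft_force: [0.0, -0.6, -3.3]
gripper_width: 25.0
```

>>> {"method": "send_rows", "body": {
  "steps": [
    [0,0,0.0005,0],
    [0,0,0.0005,0],
    [0,0,0.0005,0],
    [0,0,0,0],
    [0,0,0,0]
  ]
}}

```text
clock: 16.2
position: [493.8, 229.1, 48.5]
tcp_rot: [-3.115, -0.021, 1.535]
ft_force: [0.2, -0.7, -2.8]
gripper_width: 25.2
```

>>> {"method": "send_rows", "body": {
  "steps": [
    [0,0,0.0005,0],
    [0,0,0.0005,0],
    [0,0,0.0005,0],
    [0,0,0,0],
    [0,0,0,0]
  ]
}}

```text
clock: 16.7
position: [493.8, 229.1, 48.4]
tcp_rot: [-3.115, -0.022, 1.535]
ft_force: [-0.6, 0.0, 1.9]
gripper_width: 25.3
```

>>> {"method": "send_rows", "body": {
  "steps": [
    [0,0,0.0005,0],
    [0,0,0.0005,0],
    [0,0,0.0005,0],
    [0,0,0,0],
    [0,0,0,0]
  ]
}}

```text
clock: 17.2
position: [493.8, 229.1, 48.3]
tcp_rot: [-3.115, -0.022, 1.535]
ft_force: [-1.8, -0.6, 2.3]
gripper_width: 25.0
```

>>> {"method": "send_rows", "body": {
  "steps": [
    [0,0,0,0],
    [0,0,0,0],
    [0,0,0,0],
    [0,0,0,0],
    [0,0,0,0]
  ],
  "fingers": -0.2
}}

```text
clock: 17.7
position: [495.9, 229.9, 47.8]
tcp_rot: [-3.119, -0.023, 1.535]
ft_force: [1.4, 0.8, 0.7]
gripper_width: 37.0
```

Run:
```python
from h import *
for i in range(2):
    s=robot.sense(); print(s['position'].round(2),np.round(s['ft_force'],2),s['gripper_width'])
    v=viewer.capture('top'); 
u=viewer.capture('side'); cv2.imwrite('pics/s4.png',u['image'])
for c,w in (('top',v),('side',u)):
    for d in spot_in(c,'roller')[:2]: print(c,np.round(d['rect'],1),d['conf'])
B=np.array([493,214.4]);yh=np.array([.035,.9994])
for n,y in (('geartip',106),('gearEnd',88),('plaintip',-106)):
    P=[*(B+yh*(15+y)),60]; print(n,proj(v,P).round(1),proj(u,P).round(1))
a=cv2.resize(v['image'][185:250,135:260],None,fx=5,fy=5,interpolation=cv2.INTER_CUBIC)
b=cv2.resize(u['image'][110:205,230:355],None,fx=5,fy=5,interpolation=cv2.INTER_CUBIC)
cv2.imwrite('pics/s4.png',np.vstack([a,b])[:800] if 0 else np.hstack([cv2.resize(a,(480,250)),cv2.resize(b,(320,250))]))
```

```text
[495.94 229.9   47.85] [1.42 0.76 0.73] 37.017858985999574
[495.94 229.87  47.88] [0.26 0.14 0.75] 37.18735866512413
top [185.1 213.3  35.1   8.5] 0.79
side [275.4 119.3  14.3  38.4] 0.74
geartip [[139.6 215.3]] [[280.2 123.8]]
gearEnd [[146.4 215.4]] [[280.5 126.4]]
plaintip [[219.3 217. ]] [[284.7 157.6]]
```

>>> {"method": "send_rows", "body": {
  "steps": [
    [0,-0.001,-0.0005,0],
    [0,-0.001,0,0],
    [0,0,0,0],
    [0,0,0,0],
    [0,0,0,0]
  ],
  "fingers": -0.2
}}

```text
clock: 18.45
position: [493.5, 229.9, 48.6]
tcp_rot: [-3.119, -0.023, 1.535]
ft_force: [-0.6, 0.4, 1.2]
gripper_width: 37.2
```

>>> {"method": "send_rows", "body": {
  "steps": [
    [0,0,0,0],
    [0,0,0,0],
    [0,0,0,0],
    [0,0,0,0],
    [0,0,0,0]
  ],
  "fingers": -1,
  "grip_force": 10
}}

```text
clock: 18.95
position: [493.5, 229.9, 48.6]
tcp_rot: [-3.119, -0.023, 1.535]
ft_force: [-0.6, -0.4, -0.2]
gripper_width: 25.5
```

>>> {"method": "send_rows", "body": {
  "steps": [
    [-0.001,0,0,0],
    [-0.001,0,0,0],
    [-0.001,0,0,0],
    [-0.001,0,0,0],
    [-0.001,0,0,0]
  ]
}}

```text
clock: 19.45
position: [493.5, 229.1, 48.6]
tcp_rot: [-3.12, -0.029, 1.538]
ft_force: [0.3, 3.1, -0.7]
gripper_width: 25.5
```

>>> {"method": "send_rows", "body": {
  "steps": [
    [-0.001,0,0,0],
    [-0.001,0,0,0],
    [0,0,0,0],
    [0,0,0,0],
    [0,0,0,0]
  ]
}}

```text
clock: 19.95
position: [493.4, 227.1, 48.6]
tcp_rot: [-3.12, -0.03, 1.537]
ft_force: [0.3, 2.8, -1.1]
gripper_width: 25.5
```

>>> {"method": "send_rows", "body": {
  "steps": [
    [-0.0015,0,0,0],
    [-0.0015,0,0,0],
    [-0.0015,0,0,0],
    [-0.0015,0,0,0],
    [-0.0015,0,0,0]
  ]
}}

```text
clock: 20.45
position: [493.2, 220.1, 48.6]
tcp_rot: [-3.12, -0.031, 1.538]
ft_force: [0.4, 4.1, -0.1]
gripper_width: 25.7
```

```bash
python3 -c "
from workcell import robot
s=robot.sense();print({k:(v.round(3).tolist() if hasattr(v,'round') and hasattr(v,'tolist') else v) for k,v in s.items()})"
```

```text
{'clock': 20.45, 'qpos': [-0.617, 0.71, 0.278, 1.918, -0.406, 0.577, -0.089], 'qd': [0.03, -0.008, -0.008, 0.019, -0.0, -0.012, 0.027], 'joint_efforts': [1.382, -41.242, 4.892, -8.466, 0.47, 0.132, 0.045], 'position': [493.229, 220.081, 48.592], 'tcp_rot': [-3.12, -0.031, 1.538], 'ft_force': [0.449, 4.138, -0.129], 'ft_torque': [0.484, 0.085, -0.092], 'gripper_width': 25.68349716914202}
```

>>> {"method": "send_rows", "body": {
  "steps": [
    [-0.001,0,0,0],
    [-0.001,0,0,0],
    [-0.001,0,0,0],
    [0,0,0,0],
    [0,0,0,0]
  ]
}}

```text
clock: 20.95
position: [493.1, 216.6, 48.6]
tcp_rot: [-3.12, -0.031, 1.538]
ft_force: [-0.2, 3.4, -0.1]
gripper_width: 26.0
```

>>> {"method": "send_rows", "body": {
  "steps": [
    [-0.001,0,0,0],
    [-0.001,0,0,0],
    [-0.001,0,0,0],
    [0,0,0,0],
    [0,0,0,0]
  ]
}}

```text
clock: 21.45
position: [493.0, 213.9, 48.6]
tcp_rot: [-3.12, -0.032, 1.538]
ft_force: [0.2, 3.6, -0.1]
gripper_width: 25.9
```

>>> {"method": "send_rows", "body": {
  "steps": [
    [-0.001,0,0,0],
    [-0.001,0,0,0],
    [0,0,0,0],
    [0,0,0,0],
    [0,0,0,0]
  ]
}}

```text
clock: 21.95
position: [493.0, 211.9, 48.6]
tcp_rot: [-3.12, -0.032, 1.538]
ft_force: [0.3, 3.8, 0.3]
gripper_width: 25.8
```

>>> {"method": "send_rows", "body": {
  "steps": [
    [-0.001,0,0,0],
    [-0.001,0,0,0],
    [0,0,0,0],
    [0,0,0,0],
    [0,0,0,0]
  ]
}}

```text
clock: 22.45
position: [492.9, 210.0, 48.6]
tcp_rot: [-3.12, -0.032, 1.538]
ft_force: [0.2, 3.3, 1.1]
gripper_width: 25.2
```

>>> {"method": "send_rows", "body": {
  "steps": [
    [-0.001,0,0,0],
    [-0.001,0,0,0],
    [0,0,0,0],
    [0,0,0,0],
    [0,0,0,0]
  ]
}}

```text
clock: 22.95
position: [492.8, 208.2, 48.6]
tcp_rot: [-3.12, -0.033, 1.539]
ft_force: [0.9, 4.2, 1.2]
gripper_width: 25.5
```

Run:
```python
from h import *
v=viewer.capture('side'); w=viewer.capture('wrist'); 
s=robot.sense(); print(s['position'],s['ft_force'])
a=cv2.resize(v['image'][125:195,250:320],(560,560),interpolation=cv2.INTER_CUBIC)
cv2.imwrite('pics/s5.png',np.hstack([a,cv2.resize(w['image'][:240,230:410],(240,320))[:,:] if 0 else cv2.copyMakeBorder(cv2.resize(w['image'][40:240,245:395],(240,320)),0,240,0,0,cv2.BORDER_CONSTANT)]))
B=np.array([493,214.4]);yh=np.array([.035,.9994])
for y in (-99,-106,-113): print(y,proj(v,[*(B+yh*y),60]).round(1))
```

```text
[492.81967282 208.22010817  48.60453875] [-0.6684569   3.43608248  0.28866724]
-99 [[284.8 159.1]]
-106 [[285.  160.4]]
-113 [[285.2 161.7]]
```

View pics/s5.png

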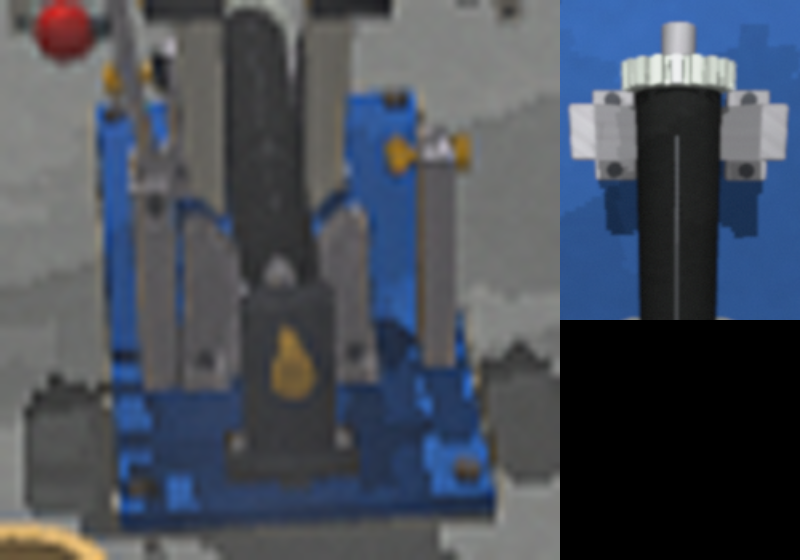

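Run:
```python
from h import *
w=viewer.capture('wrist'); B=np.array([493,214.4]);yh=np.array([.035,.9994])
for n,p,z in (('barrelend',(318.8,96.3),73),('geartop far',(318.8,74),76),('V2 far edge',(255,104.4),66),('tip',(319,54),60)):
    P=onz(w,[p],z)[0]; print(n,P.round(1),((P[:2]-B)@yh).round(1))
```

```text
barrelend [496.  295.1  73. ] 80.8
geartop far [496.3 303.5  76. ] 89.2
V2 far edge [466.4 293.4  66. ] 78.0
tip [496.4 314.9  60. ] 100.5
```

>>> {"method": "send_rows", "body": {
  "steps": [
    [-0.001,0,0,0],
    [-0.001,0,0,0],
    [0,0,0,0],
    [0,0,0,0],
    [0,0,0,0]
  ]
}}

```text
clock: 23.6
position: [492.8, 207.2, 48.6]
tcp_rot: [-3.121, -0.034, 1.539]
ft_force: [0.0, 4.2, 1.1]
gripper_width: 25.8
```

>>> {"method": "send_rows", "body": {
  "steps": [
    [-0.001,0,0,0],
    [-0.001,0,0,0],
    [0,0,0,0],
    [0,0,0,0],
    [0,0,0,0]
  ]
}}

```text
clock: 24.1
position: [492.8, 206.5, 48.6]
tcp_rot: [-3.121, -0.036, 1.54]
ft_force: [-0.5, 3.8, 1.4]
gripper_width: 25.5
```

>>> {"method": "send_rows", "body": {
  "steps": [
    [-0.001,0,0,0],
    [0,0,0,0],
    [0,0,0,0],
    [0,0,0,0],
    [0,0,0,0]
  ]
}}

```text
clock: 24.6
position: [492.8, 206.3, 48.6]
tcp_rot: [-3.121, -0.037, 1.54]
ft_force: [-0.3, 5.4, 0.2]
gripper_width: 25.4
```

>>> {"method": "send_rows", "body": {
  "steps": [
    [-0.0015,0,0,0],
    [-0.0015,0,0,0],
    [-0.0015,0,0,0],
    [0,0,0,0],
    [0,0,0,0]
  ]
}}

```text
clock: 25.1
position: [492.8, 206.2, 48.6]
tcp_rot: [-3.122, -0.043, 1.544]
ft_force: [-0.3, 4.1, 0.4]
gripper_width: 25.8
```

>>> {"method": "send_rows", "body": {
  "steps": [
    [-0.0015,0,0,0],
    [-0.0015,0,0,0],
    [-0.0015,0,0,0],
    [0,0,0,0],
    [0,0,0,0]
  ]
}}

```text
clock: 25.6
position: [492.8, 206.2, 48.6]
tcp_rot: [-3.123, -0.048, 1.547]
ft_force: [-0.3, 4.1, 0.5]
gripper_width: 25.5
```

>>> {"method": "send_rows", "body": {
  "steps": [
    [0,0,0,0],
    [-0.001,0,0,0],
    [-0.001,0,0,0],
    [-0.001,0,0,0],
    [-0.001,0,0,0]
  ]
}}

```text
clock: 26.1
position: [492.8, 206.1, 48.6]
tcp_rot: [-3.124, -0.054, 1.549]
ft_force: [0.2, 6.4, 0.6]
gripper_width: 25.8
```

>>> {"method": "send_rows", "body": {
  "steps": [
    [-0.002,0,0,0],
    [-0.002,0,0,0],
    [-0.002,0,0,0],
    [-0.002,0,0,0],
    [-0.002,0,0,0]
  ]
}}

```text
clock: 26.6
position: [492.8, 206.1, 48.6]
tcp_rot: [-3.125, -0.066, 1.555]
ft_force: [0.1, 8.5, -1.1]
gripper_width: 26.0
```

>>> {"method": "send_rows", "body": {
  "steps": [
    [0,0,0,0],
    [0,0,0,0],
    [0,0,0,0],
    [0,0,0,0],
    [0,0,0,0]
  ]
}}

```text
clock: 27.1
position: [492.8, 206.1, 48.6]
tcp_rot: [-3.125, -0.066, 1.555]
ft_force: [-0.0, 5.2, 0.4]
gripper_width: 25.5
```

>>> {"method": "send_rows", "body": {
  "steps": [
    [0,0,0,0],
    [0,0,0,0],
    [0,0,0,0],
    [0,0,0,0],
    [0,0,0,0]
  ],
  "fingers": 0.2
}}

```text
clock: 27.6
position: [492.2, 197.4, 47.6]
tcp_rot: [-3.123, -0.055, 1.55]
ft_force: [-1.0, 0.2, 0.5]
gripper_width: 55.0
```

```bash
python3 plan.py 493 206 200 1.535 10
python3 - <<'E'
from h import *
w=viewer.capture('wrist'); cv2.imwrite('pics/w6.png',w['image'])
im=w['image'][:,312:326].mean(1).mean(1); 
print([(r,int(im[r])) for r in range(40,130,2)])
B=np.array([493,214.4]);yh=np.array([.035,.9994])
for y in (76,78,80,82,84): print(y,proj(w,[*(B+yh*y),73]).round(1),proj(w,[*(B+yh*(y+18)),64]).round(1), 'V',proj(w,[*(B+yh*y-[28,0]),66]).round(1))
E
```

```text
now 27.6 [492.2 197.4  47.6] [-3.123  -0.0555  1.5502] F [-1.   0.2  0.5] 55.0
[[0.0009, 0.0001, -0.0152, 0.09], [0.0009, 0.0001, -0.0152, 0.09], [0.0008, 0.0, -0.0153, 0.09], [0.0009, 0.0001, -0.0152, 0.09], [0.0008, 0.0, -0.0153, 0.09]]
[[0.0009, 0.0, -0.0152, 0.09], [0.0008, 0.0001, -0.0153, 0.09], [0.0009, 0.0, -0.0152, 0.09], [0.0008, 0.0001, -0.0153, 0.09], [0.0009, 0.0, -0.0152, 0.09]]
[(40, 185), (42, 186), (44, 186), (46, 186), (48, 189), (50, 209), (52, 223), (54, 218), (56, 211), (58, 210), (60, 211), (62, 214), (64, 217), (66, 217), (68, 168), (70, 83), (72, 41), (74, 28), (76, 40), (78, 41), (80, 41), (82, 41), (84, 42), (86, 41), (88, 40), (90, 41), (92, 40), (94, 41), (96, 40), (98, 41), (100, 41), (102, 48), (104, 56), (106, 56), (108, 53), (110, 52), (112, 51), (114, 52), (116, 53), (118, 54), (120, 55), (122, 53), (124, 52), (126, 50), (128, 49)]
76 [[321.6  80.4]] [[322.5  41.2]] V [[260.4  84.9]]
78 [[321.7  75.4]] [[322.6  36.3]] V [[260.3  80.2]]
80 [[321.8  70.4]] [[322.7  31.3]] V [[260.1  75.4]]
82 [[321.9  65.3]] [[322.7  26.3]] V [[260.   70.7]]
84 [[321.9  60.2]] [[322.8  21.3]] V [[259.9  65.9]]
```

Run:
```python
from h import *
a=cv2.imread('pics/s5.png').astype(float).mean(2); b=cv2.imread('pics/w6.png').astype(float).mean(2)
p=a[:,650:670].mean(1); print('s5 barrel',[(round(40+r*.625,1),int(p[r])) for r in range(80,104,2)])
p=a[:,574:584].mean(1); print('s5 V',[(round(40+r*.625,1),int(p[r])) for r in range(90,120,2)])
for c in (256,260,264): print('w6 V',c,[(r,int(b[r,c-2:c+3].mean())) for r in range(68,95)])
p=b[:,305:320].mean(1); print('w6 barrel',[(r,int(p[r])) for r in range(60,78)])
```

```text
s5 barrel [(90.0, 214), (91.2, 200), (92.5, 141), (93.8, 80), (95.0, 42), (96.2, 26), (97.5, 29), (98.8, 33), (100.0, 36), (101.2, 37), (102.5, 37), (103.8, 36)]
s5 V [(96.2, 108), (97.5, 109), (98.8, 108), (100.0, 108), (101.2, 108), (102.5, 108), (103.8, 126), (105.0, 168), (106.2, 193), (107.5, 199), (108.8, 199), (110.0, 201), (111.2, 203), (112.5, 205), (113.8, 206)]
w6 V 256 [(68, 113), (69, 114), (70, 114), (71, 115), (72, 114), (73, 114), (74, 115), (75, 115), (76, 113), (77, 116), (78, 143), (79, 183), (80, 201), (81, 205), (82, 207), (83, 209), (84, 210), (85, 212), (86, 212), (87, 211), (88, 210), (89, 209), (90, 209), (91, 208), (92, 207), (93, 206), (94, 204)]
w6 V 260 [(68, 114), (69, 114), (70, 114), (71, 114), (72, 114), (73, 115), (74, 115), (75, 115), (76, 114), (77, 119), (78, 147), (79, 187), (80, 208), (81, 212), (82, 212), (83, 210), (84, 210), (85, 212), (86, 214), (87, 216), (88, 218), (89, 218), (90, 217), (91, 217), (92, 216), (93, 216), (94, 216)]
w6 V 264 [(68, 113), (69, 113), (70, 114), (71, 114), (72, 114), (73, 114), (74, 115), (75, 115), (76, 114), (77, 118), (78, 146), (79, 187), (80, 209), (81, 216), (82, 216), (83, 214), (84, 213), (85, 213), (86, 212), (87, 212), (88, 214), (89, 216), (90, 218), (91, 219), (92, 220), (93, 219), (94, 218)]
w6 barrel [(60, 212), (61, 213), (62, 215), (63, 217), (64, 218), (65, 219), (66, 220), (67, 214), (68, 182), (69, 133), (70, 93), (71, 67), (72, 47), (73, 31), (74, 27), (75, 31), (76, 36), (77, 38)]
```

```bash
cat > plan.py <<'E'
import numpy as np,sys
from scipy.spatial.transform import Rotation as Rn
from workcell import robot
def plan(x,y,z,yaw,n):
    s=robot.sense(); p=np.array(s['position']);R=Rn.from_euler('xyz',s['tcp_rot']);w=s['tcp_rot'][2]
    print('now',round(s['clock'],2),p.round(1),np.round(s['tcp_rot'],4),'F',np.round(s['ft_force'],1),round(s['gripper_width'],1),'q',s['qpos'].round(2),'zaxis',R.as_matrix()[:,2].round(3))
    T=np.array([x,y,z]);dw=(yaw-w+np.pi)%(2*np.pi)-np.pi; rows=[]
    for i in range(n):
        l=R.inv().apply((T-p)/(n-i)).round(0 if 0 else 2); a=round(-np.degrees(dw/n),2)
        rows.append([float(q) for q in (l/1000).round(5)]+[a]); p=p+R.apply(l); R=R*Rn.from_euler('z',a,degrees=True)
    for i in range(0,n,5): print(rows[i:i+5])
if __name__=='__main__': a=list(map(float,sys.argv[1:])); plan(*a[:4],int(a[4]))
E
python3 plan.py 493 200 195 1.55 10
```

```text
now 27.65 [492.2 197.4  47.5] [-3.123  -0.0555  1.5502] F [-0.6 -0.4  1.2] 55.7 q [-0.54  0.7   0.24  1.95 -0.42  0.54 -0.02] zaxis [-0.017  0.056 -0.998]
[[0.00108, -0.0002, -0.01471, np.float64(0.0)], [0.00108, -0.0002, -0.01471, np.float64(0.0)], [0.00108, -0.0002, -0.01471, np.float64(0.0)], [0.00108, -0.0002, -0.01471, np.float64(0.0)], [0.00108, -0.0002, -0.01471, np.float64(0.0)]]
[[0.00108, -0.0002, -0.01471, np.float64(0.0)], [0.00107, -0.0002, -0.0147, np.float64(0.0)], [0.00108, -0.0002, -0.01471, np.float64(0.0)], [0.00107, -0.0002, -0.0147, np.float64(0.0)], [0.00108, -0.0002, -0.01471, np.float64(0.0)]]
```

>>> {"method": "send_rows", "body": {
  "steps": [
    [0.0005,0,-0.006,0],
    [0.001,0,-0.012,0],
    [0.001,0,-0.015,0],
    [0.001,0,-0.016,0],
    [0.001,0,-0.016,0]
  ]
}}

```text
clock: 28.15
position: [492.3, 197.8, 115.9]
tcp_rot: [-3.12, -0.054, 1.55]
ft_force: [-0.2, -0.2, 0.8]
gripper_width: 56.5
```

>>> {"method": "send_rows", "body": {
  "steps": [
    [0.001,0,-0.016,0],
    [0.001,0,-0.016,0],
    [0.001,0,-0.016,0],
    [0.001,0,-0.016,0],
    [0.001,0,-0.012,0]
  ]
}}

```text
clock: 28.65
position: [494.4, 199.0, 201.5]
tcp_rot: [-3.126, -0.057, 1.551]
ft_force: [0.2, 0.1, 0.2]
gripper_width: 55.8
```

```bash
python3 plan.py 424 147 195 -0.035 15
```

```text
now 28.65 [494.4 199.  201.5] [-3.1256 -0.0566  1.5509] F [0.2 0.1 0.2] 55.8 q [-0.64  0.48  0.37  1.81 -0.29  0.9  -0.15] zaxis [-0.015  0.057 -0.998]
[[-0.00358, -0.00462, 0.00031, np.float64(6.06)], [-0.00405, -0.00421, 0.00031, np.float64(6.06)], [-0.00447, -0.00376, 0.00031, np.float64(6.06)], [-0.00484, -0.00327, 0.00031, np.float64(6.06)], [-0.00516, -0.00274, 0.00031, np.float64(6.06)]]
[[-0.00542, -0.00218, 0.00031, np.float64(6.06)], [-0.00562, -0.0016, 0.00031, np.float64(6.06)], [-0.00576, -0.00099, 0.00031, np.float64(6.06)], [-0.00583, -0.00038, 0.00031, np.float64(6.06)], [-0.00584, 0.00024, 0.0003, np.float64(6.06)]]
[[-0.00578, 0.00085, 0.00031, np.float64(6.06)], [-0.00566, 0.00146, 0.0003, np.float64(6.06)], [-0.00548, 0.00204, 0.00031, np.float64(6.06)], [-0.00523, 0.00261, 0.0003, np.float64(6.06)], [-0.00492, 0.00315, 0.00031, np.float64(6.06)]]
```

>>> {"method": "send_rows", "body": {
  "steps": [
    [-0.0036,-0.0046,0,6],
    [-0.004,-0.0042,0,6],
    [-0.0045,-0.0038,0,6],
    [-0.0048,-0.0033,0,6],
    [-0.0052,-0.0027,0,6]
  ],
  "fingers": 0.5
}}

```text
clock: 29.15
position: [472.0, 182.4, 209.2]
tcp_rot: [-3.104, -0.052, 1.008]
ft_force: [-0.2, 1.6, 0.2]
gripper_width: 69.6
```

>>> {"method": "send_rows", "body": {
  "steps": [
    [-0.0054,-0.0022,0,6],
    [-0.0056,-0.0016,0,6],
    [-0.0058,-0.001,0,6],
    [-0.0058,-0.0004,0,6],
    [-0.0058,0.0002,0,6]
  ]
}}

```text
clock: 29.65
position: [446.8, 165.4, 213.6]
tcp_rot: [-3.08, -0.031, 0.463]
ft_force: [-0.3, -0.3, -0.5]
gripper_width: 69.6
```

>>> {"method": "send_rows", "body": {
  "steps": [
    [-0.0058,0.0009,0,6],
    [-0.0057,0.0015,0,6],
    [-0.0055,0.002,0,6],
    [-0.0052,0.0026,0,6],
    [-0.005,0.003,0,5]
  ]
}}

```text
clock: 30.15
position: [421.1, 149.1, 217.3]
tcp_rot: [-3.065, 0.002, -0.062]
ft_force: [-0.2, 0.2, -0.7]
gripper_width: 69.4
```

```bash
python3 plan.py 424 147 195 -0.035 5
```

```text
now 30.15 [421.1 149.1 217.3] [-3.0655e+00  2.1000e-03 -6.2100e-02] F [-0.2  0.2 -0.7] 69.4 q [-0.95  0.4   0.86  2.03 -0.49  0.89 -1.45] zaxis [ 0.003  0.076 -0.997]
[[0.00062, 0.00072, 0.00442, np.float64(-0.31)], [0.00062, 0.00072, 0.00442, np.float64(-0.31)], [0.00061, 0.00073, 0.00442, np.float64(-0.31)], [0.00061, 0.00073, 0.00442, np.float64(-0.31)], [0.0006, 0.00073, 0.00443, np.float64(-0.31)]]
```

Run:
```python
from h import *
w=viewer.capture('wrist'); cv2.imwrite('pics/w7.png',w['image'])
t=viewer.capture('top');s=viewer.capture('side')
rs=[r for r in red(w['image'])]; print(rs)
for v,n in ((t,'top'),(s,'side')): print(n,[r for r in red(v['image']) if r[0][0]<300])
if rs:
    c=max(rs,key=lambda r:r[0][4])[1]
    print('z139',onz(w,[c],139).round(1),'z141',onz(w,[c],141).round(1),proj(w,[424,147,139]).round(1))
```

```text
[([317, 207, 22, 17, 309], [327.8, 214.2])]
top []
side [([255, 126, 6, 6, 25], [257.2, 128.0])]
z139 [[422.9 147.  139. ]] z141 [[423.5 146.9 141. ]] [[327.8 212.9]]
```

View pics/w7.png

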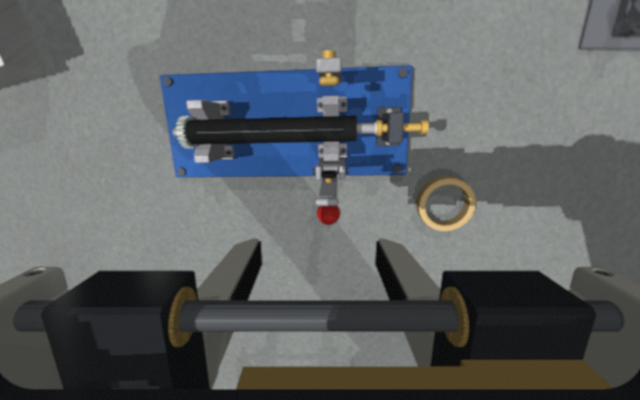

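```bash
python3 plan.py 423.3 147.8 150 -0.035 5
```

```text
now 30.3 [421.3 149.2 217.1] [-3.0658e+00  1.6000e-03 -5.6500e-02] F [-0.1  0.1 -0.6] 69.6 q [-0.95  0.4   0.85  2.03 -0.49  0.89 -1.45] zaxis [ 0.003  0.076 -0.997]
[[0.00045, 0.00127, 0.01336, np.float64(-0.25)], [0.00044, 0.00127, 0.01337, np.float64(-0.25)], [0.00043, 0.00127, 0.01336, np.float64(-0.25)], [0.00043, 0.00127, 0.01337, np.float64(-0.25)], [0.00042, 0.00128, 0.01336, np.float64(-0.25)]]
```

>>> {"method": "send_rows", "body": {
  "steps": [
    [0.0005,0.001,0.008,-0.3],
    [0.0005,0.001,0.012,-0.3],
    [0.0005,0.001,0.014,-0.2],
    [0.0005,0.001,0.012,-0.2],
    [0.0005,0.001,0.008,-0.2]
  ]
}}

```text
clock: 30.8
position: [426.1, 150.1, 161.7]
tcp_rot: [-3.062, -0.005, -0.023]
ft_force: [-0.4, -0.2, -0.4]
gripper_width: 69.8
```

>>> {"method": "send_rows", "body": {
  "steps": [
    [0,0,0,0],
    [0,0,0,0],
    [0,0,0,0],
    [0,0,0,0],
    [0,0,0,0]
  ]
}}

```text
clock: 31.3
position: [426.7, 150.1, 161.7]
tcp_rot: [-3.062, -0.005, -0.021]
ft_force: [-0.2, 0.2, 0.0]
gripper_width: 69.8
```

```bash
python3 plan.py 423.3 147.8 130 -0.035 5
```

```text
now 31.3 [426.7 150.1 161.7] [-3.0617 -0.0054 -0.0215] F [-0.2  0.2  0. ] 69.8 q [-0.86  0.49  0.75  2.09 -0.61  0.76 -1.3 ] zaxis [ 0.007  0.08  -0.997]
[[-0.00071, 0.00098, 0.00627, np.float64(0.16)], [-0.00071, 0.00098, 0.00627, np.float64(0.16)], [-0.00071, 0.00098, 0.00627, np.float64(0.16)], [-0.0007, 0.00099, 0.00627, np.float64(0.16)], [-0.0007, 0.00099, 0.00627, np.float64(0.16)]]
```

>>> {"method": "send_rows", "body": {
  "steps": [
    [-0.001,0.001,0.006,0.2],
    [-0.001,0.001,0.007,0.2],
    [-0.001,0.001,0.007,0.2],
    [-0.001,0.001,0.006,0.2],
    [-0.001,0.001,0.004,0.2]
  ]
}}

```text
clock: 31.8
position: [421.6, 147.8, 129.4]
tcp_rot: [-3.061, -0.005, -0.039]
ft_force: [0.0, -0.6, -0.2]
gripper_width: 69.7
```

>>> {"method": "send_rows", "body": {
  "steps": [
    [0,0,0,0],
    [0,0,0,0],
    [0,0,0,0],
    [0,0,0,0],
    [0,0,0,0]
  ]
}}

```text
clock: 32.3
position: [421.5, 147.5, 128.8]
tcp_rot: [-3.061, -0.004, -0.04]
ft_force: [-0.4, -0.5, -0.4]
gripper_width: 69.7
```

```bash
python3 plan.py 423.3 147.8 130 -0.035 3
```

```text
now 32.3 [421.5 147.5 128.8] [-3.0615 -0.0043 -0.0403] F [-0.4 -0.5 -0.4] 69.7 q [-0.81  0.53  0.7   2.14 -0.69  0.67 -1.24] zaxis [ 0.008  0.08  -0.997]
[[0.0006, -0.00015, -0.00037, np.float64(-0.1)], [0.0006, -0.00015, -0.00037, np.float64(-0.1)], [0.00059, -0.00015, -0.00037, np.float64(-0.1)]]
```

Pinch the ball (70 → 20 mm takes about 0.8 s).

>>> {"method": "send_rows", "body": {
  "steps": [
    [0.001,0,-0.001,0],
    [0.0005,0,0,0],
    [0,0,0,0],
    [0,0,0,0],
    [0,0,0,0]
  ],
  "fingers": -1,
  "grip_force": 12
}}

```text
clock: 32.8
position: [423.5, 147.6, 130.4]
tcp_rot: [-3.061, -0.005, -0.04]
ft_force: [-0.0, 0.1, 0.4]
gripper_width: 34.2
```

>>> {"method": "send_rows", "body": {
  "steps": [
    [0,0,0,0],
    [0,0,0,0],
    [0,0,0,0],
    [0,0,0,0],
    [0,0,0,0]
  ]
}}

```text
clock: 33.3
position: [423.5, 147.4, 130.3]
tcp_rot: [-3.061, -0.005, -0.04]
ft_force: [-1.2, 0.8, -0.3]
gripper_width: 19.1
```

```bash
python3 plan.py 423.3 147.8 130 -0.035 1
```

```text
now 33.3 [423.5 147.4 130.3] [-3.0611 -0.0053 -0.0399] F [-1.2  0.8 -0.3] 19.1 q [-0.81  0.53  0.7   2.14 -0.68  0.68 -1.24] zaxis [ 0.009  0.08  -0.997]
[[-0.00017, -0.00032, 0.00035, np.float64(-0.28)]]
```

```bash
cat > arc.py <<'E'
import numpy as np,sys
from scipy.spatial.transform import Rotation as Rn
from workcell import robot
xb=np.array([.9994,-.035,0]);z=np.array([0,0,1.]);r=62.64
P=lambda th:r*(np.cos(th)*xb+np.sin(th)*z)
C=np.array([423.5,147.4,130.3])-P(2.0)
s=robot.sense();p=s['position'];R=Rn.from_euler('xyz',s['tcp_rot']);d=p-C
th=np.arctan2(d[2],d@xb)
print('clock',round(s['clock'],2),'open',round(th-.2915,3),'r',np.hypot(d[2],d@xb).round(1),'off-plane',(d@np.array([.035,.9994,0])).round(1),'rot',np.round(s['tcp_rot'],3),'F',np.round(s['ft_force'],1))
tt=float(sys.argv[1])+.2915;n=int(sys.argv[2])
for k in range(n):
    t=C+P(th+(tt-th)*(k+1)/n); l=R.inv().apply(t-p).round(1); print(list((l/1000).round(4)),end=' '); p=p+R.apply(l)
print()
E
python3 arc.py 1.1 5; python3 arc.py 0.25 15
```

```text
clock 33.3 open 1.709 r 62.7 off-plane 0.0 rot [-3.061 -0.005 -0.04 ] F [-1.2  0.8 -0.3]
[np.float64(0.0071), np.float64(-0.0002), np.float64(-0.0027)] [np.float64(0.0074), np.float64(-0.0002), np.float64(-0.0018)] [np.float64(0.0076), np.float64(-0.0001), np.float64(-0.0009)] [np.float64(0.0076), np.float64(-0.0), np.float64(0.0)] [np.float64(0.0076), np.float64(0.0), np.float64(0.001)] 
clock 33.3 open 1.709 r 62.7 off-plane 0.0 rot [-3.061 -0.005 -0.04 ] F [-1.2  0.8 -0.3]
[np.float64(0.0057), np.float64(-0.0002), np.float64(-0.0022)] [np.float64(0.0058), np.float64(-0.0001), np.float64(-0.0017)] [np.float64(0.006), np.float64(-0.0001), np.float64(-0.001)] [np.float64(0.0061), np.float64(-0.0001), np.float64(-0.0006)] [np.float64(0.0061), np.float64(-0.0), np.float64(0.0001)] [np.float64(0.006), np.float64(-0.0), np.float64(0.0007)] [np.float64(0.006), np.float64(0.0001), np.float64(0.0013)] [np.float64(0.0058), np.float64(0.0001), np.float64(0.0018)] [np.float64(0.0056), np.float64(0.0001), np.float64(0.0024)] [np.float64(0.0054), np.float64(0.0003), np.float64(0.0029)] [np.float64(0.005), np.float64(0.0002), np.float64(0.0034)] [np.float64(0.0047), np.float64(0.0003), np.float64(0.0039)] [np.float64(0.0043), np.float64(0.0003), np.float64(0.0043)] [np.float64(0.0038), np.float64(0.0004), np.float64(0.0047)] [np.float64(0.0034), np.float64(0.0004), np.float64(0.0051)]
```

>>> {"method": "send_rows", "body": {
  "steps": [
    [0.0057,-0.0002,-0.0022,0],
    [0.0058,-0.0001,-0.0017,0],
    [0.006,-0.0001,-0.001,0],
    [0.006,-0.0001,-0.0006,0],
    [0.006,0,0,0]
  ]
}}

```text
clock: 33.8
position: [451.6, 146.5, 135.7]
tcp_rot: [-3.061, 0.002, -0.039]
ft_force: [-1.6, -0.4, -0.7]
gripper_width: 18.8
```

```bash
python3 arc.py 0.75 5;  python3 arc.py 0.25 10
```

```text
clock 33.8 open 1.246 r 62.4 off-plane 0.1 rot [-3.061e+00  2.000e-03 -3.900e-02] F [-1.6 -0.4 -0.7]
[np.float64(0.0062), np.float64(0.0001), np.float64(0.0003)] [np.float64(0.0061), np.float64(0.0001), np.float64(0.0011)] [np.float64(0.006), np.float64(0.0001), np.float64(0.0017)] [np.float64(0.0058), np.float64(0.0001), np.float64(0.0023)] [np.float64(0.0055), np.float64(0.0003), np.float64(0.0028)] 
clock 33.8 open 1.246 r 62.4 off-plane 0.1 rot [-3.061e+00  2.000e-03 -3.900e-02] F [-1.6 -0.4 -0.7]
[np.float64(0.0062), np.float64(0.0001), np.float64(0.0003)] [np.float64(0.0062), np.float64(0.0001), np.float64(0.0011)] [np.float64(0.006), np.float64(0.0001), np.float64(0.0017)] [np.float64(0.0057), np.float64(0.0001), np.float64(0.0023)] [np.float64(0.0056), np.float64(0.0003), np.float64(0.0029)] [np.float64(0.0052), np.float64(0.0002), np.float64(0.0034)] [np.float64(0.0049), np.float64(0.0003), np.float64(0.0039)] [np.float64(0.0044), np.float64(0.0003), np.float64(0.0044)] [np.float64(0.004), np.float64(0.0004), np.float64(0.0048)] [np.float64(0.0035), np.float64(0.0004), np.float64(0.0051)]
```

Excellent tracking with about 1.6 N.

>>> {"method": "send_rows", "body": {
  "steps": [
    [0.0062,0,0.0003,0],
    [0.006,0,0.001,0],
    [0.006,0,0.0017,0],
    [0.0058,0.0001,0.0023,0],
    [0.0055,0.0003,0.0028,0]
  ]
}}

```text
clock: 34.3
position: [484.4, 145.4, 126.8]
tcp_rot: [-3.061, 0.002, -0.039]
ft_force: [-1.9, 0.1, 0.1]
gripper_width: 18.9
```

```bash
python3 arc.py 0.25 5
```

```text
clock 34.3 open 0.701 r 63.8 off-plane 0.1 rot [-3.061e+00  2.000e-03 -3.900e-02] F [-1.9  0.1  0.1]
[np.float64(0.004), np.float64(0.0004), np.float64(0.0042)] [np.float64(0.0042), np.float64(0.0003), np.float64(0.0037)] [np.float64(0.004), np.float64(0.0003), np.float64(0.0041)] [np.float64(0.0035), np.float64(0.0004), np.float64(0.0044)] [np.float64(0.0031), np.float64(0.0003), np.float64(0.0046)]
```

>>> {"method": "send_rows", "body": {
  "steps": [
    [0.004,0.0003,0.0042,0],
    [0.0042,0.0003,0.0037,0],
    [0.004,0.0003,0.004,0],
    [0.0035,0.0003,0.0044,0],
    [0.003,0.0003,0.0046,0]
  ]
}}

```text
clock: 34.8
position: [507.0, 144.6, 104.6]
tcp_rot: [-3.061, -0.002, -0.039]
ft_force: [-0.9, -0.1, 0.2]
gripper_width: 19.0
```

```bash
python3 arc.py 0.1 5; python3 arc.py 0.0 5
```

```text
clock 34.8 open 0.206 r 65.4 off-plane 0.2 rot [-3.061e+00 -2.000e-03 -3.900e-02] F [-0.9 -0.1  0.2]
[np.float64(-0.0018), np.float64(0.0004), np.float64(0.0025)] [np.float64(0.0006), np.float64(0.0001), np.float64(0.0011)] [np.float64(0.0006), np.float64(0.0), np.float64(0.0012)] [np.float64(0.0005), np.float64(0.0001), np.float64(0.0013)] [np.float64(0.0005), np.float64(0.0001), np.float64(0.0012)] 
clock 34.8 open 0.206 r 65.4 off-plane 0.2 rot [-3.061e+00 -2.000e-03 -3.900e-02] F [-0.9 -0.1  0.2]
[np.float64(-0.0012), np.float64(0.0004), np.float64(0.0036)] [np.float64(0.0011), np.float64(0.0002), np.float64(0.0023)] [np.float64(0.001), np.float64(0.0002), np.float64(0.0024)] [np.float64(0.0008), np.float64(0.0002), np.float64(0.0024)] [np.float64(0.0008), np.float64(0.0002), np.float64(0.0025)]
```

>>> {"method": "send_rows", "body": {
  "steps": [
    [0,0,0.0015,0],
    [0,0,0.0015,0],
    [0,0.0001,0.0015,0],
    [0,0.0001,0.0015,0],
    [0,0.0001,0.0015,0]
  ],
  "grip_force": 30
}}

```text
clock: 35.3
position: [510.5, 144.6, 97.8]
tcp_rot: [-3.061, -0.01, -0.041]
ft_force: [-0.4, -0.3, 9.0]
gripper_width: 18.2
```

>>> {"method": "send_rows", "body": {
  "steps": [
    [0,0.0001,0.0015,0],
    [0,0.0001,0.0015,0],
    [0,0.0001,0.0015,0],
    [0,0.0001,0.0015,0],
    [0,0.0001,0.0015,0]
  ]
}}

```text
clock: 35.8
position: [512.3, 144.6, 93.3]
tcp_rot: [-3.058, -0.015, -0.041]
ft_force: [0.7, -0.4, 2.9]
gripper_width: 18.0
```

>>> {"method": "send_rows", "body": {
  "steps": [
    [0,0,0.001,0],
    [0,0,0.001,0],
    [0,0,0.001,0],
    [0,0,0,0],
    [0,0,0,0]
  ]
}}

```text
clock: 36.3
position: [513.5, 144.6, 89.8]
tcp_rot: [-3.059, -0.017, -0.041]
ft_force: [2.0, -1.0, 1.3]
gripper_width: 17.9
```

>>> {"method": "send_rows", "body": {
  "steps": [
    [0,0,0.001,0],
    [-0.001,0,0.0015,0],
    [-0.001,0,0.0015,0],
    [0,0,0.0015,0],
    [0,0,0.0015,0]
  ]
}}

```text
clock: 36.8
position: [514.4, 144.7, 86.8]
tcp_rot: [-3.056, -0.023, -0.042]
ft_force: [-3.4, -0.4, 12.3]
gripper_width: 18.6
```

>>> {"method": "send_rows", "body": {
  "steps": [
    [0,0,0,0],
    [0,0,0,0],
    [0,0,0,0],
    [0,0,0,0],
    [0,0,0,0]
  ]
}}

```text
clock: 37.3
position: [514.2, 144.6, 87.4]
tcp_rot: [-3.055, -0.023, -0.041]
ft_force: [0.6, -1.5, 4.0]
gripper_width: 18.4
```

Run:
```python
from h import *
s=robot.sense();print(s['position'],s['ft_force'],s['gripper_width'],s['qpos'].round(2))
w=viewer.capture('wrist');v=viewer.capture('side');t=viewer.capture('top')
a=cv2.resize(v['image'][130:185,250:320],(490,385),interpolation=cv2.INTER_CUBIC)
b=cv2.resize(w['image'][90:260,210:410],(480,408),interpolation=cv2.INTER_CUBIC) if 0 else cv2.resize(w['image'],(616,385))
cv2.imwrite('pics/w8full.png',w['image']);cv2.imwrite('pics/s8full.png',v['image'])
print('red w',red(w['image']),'side',[r for r in red(v['image']) if r[0][0]<330])
B=np.array([493,214.4])
print('shut ball proj side',proj(v,[493+20-2.5,214.4-.7-70,100]).round(1),'wrist',proj(w,[510.5,143.7,100]).round(1))
cv2.imwrite('pics/c8.png',np.hstack([a[:, :300] if 0 else cv2.resize(a,(310,385)),cv2.resize(w['image'][60:310,160:478],(490,385))]))
```

```text
[514.19168833 144.6297325   87.44627272] [ 0.60017963 -1.45111344  4.00539542] 18.368280554691502 [-0.67  0.69  0.62  1.96 -0.76  0.7  -1.16]
red w [([301, 256, 36, 35, 1026], [318.0, 273.0])] side []
shut ball proj side [[291.2 140.4]] wrist [[318.5 273.7]]
```

View pics/c8.png

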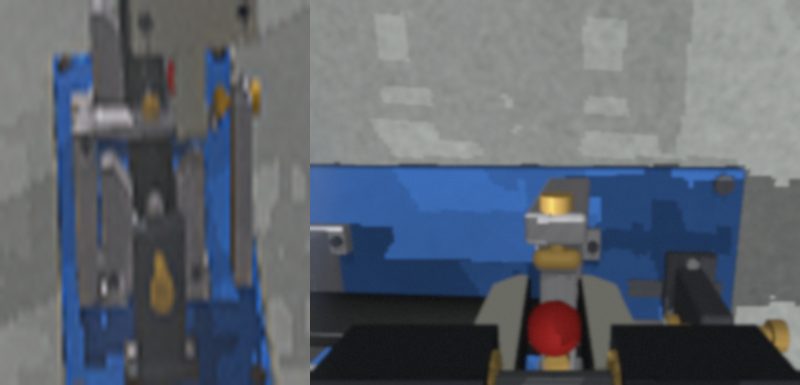

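>>> {"method": "send_rows", "body": {
  "steps": [
    [0,0,0,0],
    [0,0,0,0],
    [0,0,0,0],
    [0,0,0,0],
    [0,0,0,0]
  ],
  "fingers": 0
}}

```text
clock: 37.95
position: [510.5, 145.4, 84.8]
tcp_rot: [-3.055, -0.015, -0.04]
ft_force: [-1.3, 0.4, -0.2]
gripper_width: 46.0
```

```bash
python3 plan.py 512 144 200 -0.035 10
python3 - <<'E'
from h import *
w=viewer.capture('wrist'); print('red',red(w['image']),[proj(w,[510.5-dz*.3,143.7,100+dz]).round(1).tolist() for dz in (0,3,6,8)])
E
```

```text
now 37.95 [510.5 145.4  84.8] [-3.0554 -0.015  -0.0402] F [-1.3  0.4 -0.2] 46.0 q [-0.67  0.69  0.62  1.97 -0.76  0.7  -1.16] zaxis [ 0.018  0.085 -0.996]
[[0.00033, -0.00085, -0.01148, np.float64(-0.03)], [0.00033, -0.00085, -0.01148, np.float64(-0.03)], [0.00033, -0.00085, -0.01148, np.float64(-0.03)], [0.00033, -0.00085, -0.01148, np.float64(-0.03)], [0.00033, -0.00085, -0.01148, np.float64(-0.03)]]
[[0.00033, -0.00085, -0.01148, np.float64(-0.03)], [0.00033, -0.00086, -0.01148, np.float64(-0.03)], [0.00033, -0.00085, -0.01148, np.float64(-0.03)], [0.00034, -0.00086, -0.01148, np.float64(-0.03)], [0.00033, -0.00085, -0.01149, np.float64(-0.03)]]
red [([300, 253, 38, 37, 1083], [318.6, 270.9])] [[[319.3, 270.0]], [[318.9, 274.2]], [[318.5, 278.6]], [[318.2, 281.6]]]
```

>>> {"method": "send_rows", "body": {
  "steps": [
    [0.0003,-0.0008,-0.006,0],
    [0.0003,-0.0008,-0.01,0],
    [0.0003,-0.0008,-0.012,0],
    [0.0003,-0.0008,-0.012,0],
    [0.0003,-0.0008,-0.012,0]
  ]
}}

```text
clock: 38.5
position: [510.6, 144.7, 140.5]
tcp_rot: [-3.056, -0.013, -0.041]
ft_force: [0.5, -0.2, 0.4]
gripper_width: 46.4
```

>>> {"method": "send_rows", "body": {
  "steps": [
    [0,-0.0008,-0.014,0],
    [0,-0.0008,-0.016,0],
    [0,-0.0008,-0.016,0],
    [0,-0.0008,-0.016,0],
    [0,-0.0008,-0.012,0]
  ]
}}

```text
clock: 39.0
position: [509.9, 141.7, 223.0]
tcp_rot: [-3.055, -0.017, -0.042]
ft_force: [0.2, -0.5, -0.0]
gripper_width: 46.4
```

>>> {"method": "send_rows", "body": {
  "steps": [
    [-0.006,0,-0.006,0],
    [-0.01,0,-0.006,0],
    [-0.014,0,-0.006,0],
    [-0.01,0,-0.004,0],
    [0,0,0,0]
  ]
}}

```text
clock: 39.5
position: [465.5, 141.0, 247.1]
tcp_rot: [-3.053, -0.017, -0.042]
ft_force: [0.1, -0.2, 0.3]
gripper_width: 46.5
```

```bash
python3 plan.py 512 144 200 -0.035 1
python3 - <<'E'
from h import *
w=viewer.capture('wrist');v=viewer.capture('side')
print('wrist',red(w['image']),[proj(w,[510.5-dz*.3,143.7,100+dz]).round(1).tolist() for dz in (0,3,6,8)])
print('side',[r for r in red(v['image']) if r[0][0]<330],[proj(v,[510.5-dz*.3,143.7,100+dz]).round(1).tolist() for dz in (0,3,6,8)])
a=w['image'][40:290,180:460]; cv2.imwrite('pics/f.png',np.hstack([cv2.resize(a,(480,430)),cv2.resize(v['image'][115:195,250:320],(320,430),interpolation=cv2.INTER_CUBIC)]))
E
```

```text
now 39.5 [465.5 141.  247.1] [-3.0531 -0.0175 -0.0419] F [ 0.1 -0.2  0.3] 46.5 q [-0.88  0.42  0.85  1.9  -0.48  0.98 -1.42] zaxis [ 0.021  0.088 -0.996]
[[0.04549, -0.0007, 0.04816, np.float64(-0.4)]]
wrist [([317, 149, 19, 17, 265], [326.1, 157.1])] [[[326.6, 156.4]], [[326.5, 157.6]], [[326.3, 158.8]], [[326.2, 159.6]]]
side [([288, 137, 7, 6, 24], [291.1, 139.0])] [[[291.2, 140.4]], [[290.8, 139.4]], [[290.4, 138.4]], [[290.2, 137.7]]]
```

View pics/f.png

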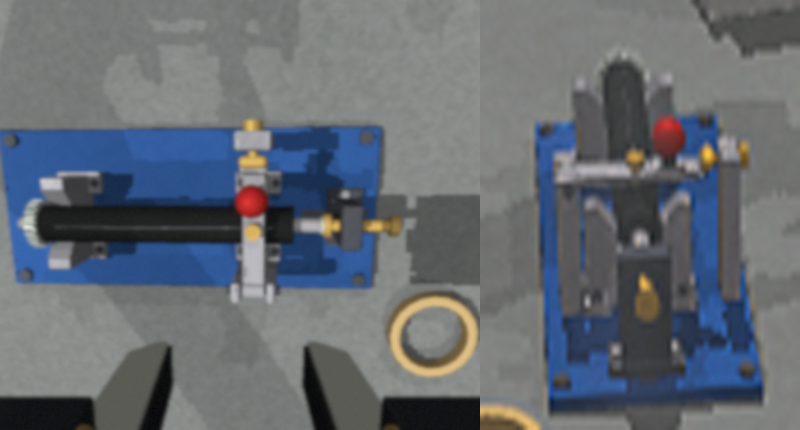

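Run:
```python
from h import *
w=viewer.capture('wrist');im=w['image'].astype(float).mean(2)
B=np.array([493,214.4]);yh=np.array([.035,.9994])
print(robot.sense()['position'].round(1))
c0=proj(w,[*(B),73])[0];print('axis top mid',c0)
for yc in (-4,-6,-8,-10): print(yc,'gear bdry',proj(w,[*(B+yh*(yc+88)),73]).round(1),'plain bdry',proj(w,[*(B+yh*(yc-88)),73]).round(1),'tip',proj(w,[*(B+yh*(yc-106)),64]).round(1))
r=int(round(proj(w,[*(B+yh*80),73])[0][1])); print(r,[(c,int(im[r-2:r+3,c].mean())) for c in range(194,214)])
r=int(round(proj(w,[*(B-yh*96),73])[0][1])); print(r,[(c,int(im[r-1:r+2,c].mean())) for c in range(344,382)])
```

```text
[467.2 141.  246.7]
axis top mid [267.33675684 172.69693903]
-4 gear bdry [[197.4 172.1]] plain bdry [[347.5 173.3]] tip [[363.1 172.3]]
-6 gear bdry [[199.  172.2]] plain bdry [[349.2 173.3]] tip [[364.9 172.3]]
-8 gear bdry [[200.6 172.2]] plain bdry [[351.  173.4]] tip [[366.6 172.3]]
-10 gear bdry [[202.3 172.2]] plain bdry [[352.8 173.4]] tip [[368.4 172.3]]
172 [(194, 193), (195, 203), (196, 200), (197, 189), (198, 175), (199, 149), (200, 109), (201, 70), (202, 41), (203, 30), (204, 32), (205, 31), (206, 32), (207, 31), (208, 31), (209, 32), (210, 33), (211, 38), (212, 44), (213, 45)]
173 [(344, 36), (345, 37), (346, 37), (347, 35), (348, 35), (349, 37), (350, 52), (351, 81), (352, 105), (353, 111), (354, 119), (355, 141), (356, 164), (357, 175), (358, 176), (359, 175), (360, 176), (361, 176), (362, 176), (363, 176), (364, 176), (365, 175), (366, 177), (367, 189), (368, 195), (369, 181), (370, 167), (371, 160), (372, 150), (373, 143), (374, 150), (375, 160), (376, 158), (377, 140), (378, 105), (379, 77), (380, 80), (381, 87)]
```

```bash
python3 -c "
from workcell import robot
print(robot.hand_in(), robot.sense()['clock'])"
```

```text
the job is handed in; nothing more can be done
the job is handed in; nothing more can be done
```

The job is done and handed in at about 40 s of the 72 s. The roller is in the Vs against the stop, with the strap shut over it.

- **Laying down:** I took the roller from the rack, set it in both Vs at about 2 N contact force, and let it settle before gripping it again lightly.
- **Slide to the stop:** It slid at about 3.5 N. Over the last 2 mm or so it met the sprung nose, then came up solid. An 8.5 N push moved it no further. Friction plus the nose would explain at most about 6 N of that.
- **Strap:** I pinched the ball and carried it round its arc. It met the catch with a 9 N reading, the force dropped to about 3 N as it went past, and I pressed on to a firm stop at about 12 N. Then I let go and lifted clear.

**Last checks:**
- **Strap:** The wrist camera puts the ball within about 2 mm of its shut position. The side camera reads 3–4 mm higher, but that is only 1.4 pixels. The pictures show the strap level with its end under the brass catch.
- **Roller:** Its centre is about 8 mm towards the stop from the bench middle, the same as when I released it, so it did not spring back.
- **Robot:** It touches nothing, and the force reading is about 0 N.
- **Bystanders:** I did not measure them again at the end, but nothing I did came near them.

**What was less clean:**
- The tool tilted by up to about 5° during the work.
- The fingers slipped a few millimetres on the ball during the last press.

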